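Warm the lidded dishes in the mini oven

ROBOT

A 6-joint arm with a two-finger parallel gripper is mounted at the origin on the work surface. World frame = base frame: x ahead of the robot, y to its left, z up, the work surface at z = 0. Lengths are in mm, angles in rad, forces in N, time in s.
With the tool pointing down it reaches from about 375 to 975 mm from the base axis. Payload 3.8 kg.
Tool frame: the origin (TCP) lies on the centre line of the jaws, within the pads' length; the fingertips stand 14 mm ahead of it and the grasp point (between the pads) lies 5 mm behind it (env.finger_overhang is the distance from the TCP to the fingertips, in mm); z points along the fingers, y is the line along which they close (so a half turn about z gives the same grasp; the last joint's range is limited). The gripper opens to 88 mm and grips with 3 to 60 N. Pads are 18 mm wide; open, the fingers measure 123 mm over their backs; the gripper's body (75 mm by 187 mm) begins 45 mm behind the grasp point.
Start: joints at [-1.222, 0.264, 1.604, -0, 1.274, -0.037], TCP at [253.997, -625.383, 252.706] pointing down, gripper open.
Joint ranges: [-2.63, 2.63], [-0.94, 2.18], [0.31, 2.57], [-1.31, 4.45], [0, 2.66], [-2.55, 2.55]. Speed limits (rad/s): [2.57, 2.57, 3.14, 3.14, 3.14, 3.14].

INTERFACE

Orientations are given as a 3x3 rotation matrix whose columns are the frame's x, y, z axes.
In Python, from plant import monitor, cams, env gives the robot as it stands.
- The arm moves only by the tool move_arm, never from a script. Its argument "targets" is a list of rows, each a list of 7 numbers: the shift along the tool's x, y, z as a fraction of full scale, then the turn, a rotation vector about the tool's x, y, z as a fraction of full scale, then the opening, from 0 (shut) to 1 (fully open). A call has 1 to 8 rows; each row shifts and turns the commanded pose from where the row before left it, along the tool's axes as they then stand; what a row does not reach is not made up. Full scale, the value 1, is 0.04 m for a shift and 0.12 rad for a turn. A row lasts 1/12 s, in which the tool goes at most 41.7 mm and 7.16 degrees, less where a joint would pass 70% of its speed; a pose out of reach is approached as far as the arm can. A call with a number of a shift or a turn outside -1 to 1 is refused whole. A call with a gripper value outside its range is refused whole. The fingers move at their own pace and stop on an object; the grip force is fixed at half the most. Time passes only in rows, so rows that do not move let the fingers close. It gives the time, the measured TCP pose, the force, the opening and the grip force at its end, in the units of the state.
- monitor.get_obs(): the state, without advancing time (a new reading comes with each control period).
- cams.capture(name): name is "scene" or "side" or "wrist"; returns (picture, depth): 480x640x3 uint8, blue, green, red; 480x640 float32, mm along the optical axis (not along the pixel's ray), 0 where there is no reading.
- cams.camera_info(name): a dict with "mtx" (3x3 intrinsics, pixels), "cam_to_world" (4x4, takes a point from camera to world coordinates). Camera axes: x right, y down, z forward; pixel columns grow to the right and rows downward; lengths in mm; the calibration is good to about 2 mm. A picture is of the moment at which its call begins: read the wrist's pose just before it. camera_info takes no time and is no camera call; for the wrist camera it gives the pose at the moment of the call.
- env.sign_off(): hands the job in; it is judged then, once.
The state is a dict: "t": time; "joint_positions": joint angles; "joint_velocities": joint speeds; "tau": joint torques, N m; "ee_pos": TCP position; "orientation": TCP orientation; "force": force on the tool from outside, world axes, zero at the start; "moment": the same for the moment, N m; "finger_gap": finger opening in mm; "gripper_force": force on a finger pad.
Only numpy, scipy, OpenCV 4.12 (cv2) and the standard library are available. Lean on these libraries where they do the work, as an engineer would, in place of code of your own. Each camera call takes 0.05 s, during which the arm holds its last target. There are 200 camera calls.

TASK

Put all the lidded terracotta dishes (two or three of them) to warm: pull the mini oven's door right down, which brings its rack out, set every dish down upright on the rack without dropping it, and then push the door fully shut. With the door shut, press the keys one at a time in this order: bake, temperature, timer, start; do not press the grill key. Never tip a dish over, and leave the other things on the counter where they are.

Things in the scene. Friction and masses are not known exactly. Their poses are not given: they have to be found in the camera images.
- oven_front (a point): steel mini oven, fixed, 380 mm wide (y), 270 deep (x), 254 high. Point: on the counter under the middle of its front face; x into the oven, away from the robot, y to its left seen from the robot, z up. Opening 340 mm wide, 55 to 205 mm up; front face reaches 226 mm, then a console with five keys slopes up and back at 20 degrees for 86 mm
- oven_door (a joint): oven door angle, rad: 0 shut, 1.45 fully down (stop). Hinge line along the oven's y, 60 mm straight above oven_front. Door 360 mm wide, 145 tall, 18 thick. It stays where it is left; moving it takes 3 to 7 N at the grip. Opening draws the rack out by 0.0952 m x angle (138 mm when fully down), shutting carries it back in
- door_grip (a point): point to take the door by: upright black grip at mid-width, 22 mm wide (y), 14 thick, 48 mm out from the hinge plane, 180 mm above the hinge, 35 mm past the door's top edge, 18 mm below its free end. Pinch from above across its 22 mm. Door fully down: 184 mm before the oven face, 34 mm above the counter. Axes are the door's: z from hinge to top, -x outwards
- oven_rack: wire rack 220 mm deep (x), 325 wide (y), with a rim 14 mm high all round, 4 mm thick. Origin: middle of its floor's upper side, 120 mm above the counter; axes as oven_front. Door shut: origin 130 mm behind the oven face; fully down: 8 mm before it, the rack's front end 118 mm before the face
- key_timer (a joint): timer key: round grey push key, 26 mm across, first from the left (the oven's +y side) of the row of five seen from the robot; printed mark: a clock. Value: how far it is pushed in, m: 0 released, 0.006 fully in (5 N, springs back); it registers past 0.004
- key_timer_top (a point): centre of the top face of key_timer, 14 mm above the console; axes: z is its outward normal, tilted 20 degrees from vertical towards the robot; a push straight down works
- key_bake (a joint): bake key: round grey push key, 26 mm across, second from the left; mark: two parallel bars. Value: how far it is pushed in, m: 0 released, 0.006 fully in (5 N, springs back); it registers past 0.004
- key_bake_top (a point): centre of the top face of key_bake, 14 mm above the console; axes: z is its outward normal, tilted 20 degrees from vertical towards the robot; a push straight down works
- key_grill (a joint): grill key: round grey push key, 26 mm across, in the middle (third from the left); mark: one bar with three ticks. Not used in this job. Value: how far it is pushed in, m: 0 released, 0.006 fully in (5 N, springs back); it registers past 0.004
- key_grill_top (a point): centre of the top face of key_grill, 14 mm above the console; axes: z is its outward normal, tilted 20 degrees from vertical towards the robot; a push straight down works
- key_temp (a joint): temperature key: round grey push key, 26 mm across, fourth from the left; mark: a thermometer. Value: how far it is pushed in, m: 0 released, 0.006 fully in (5 N, springs back); it registers past 0.004
- key_temp_top (a point): centre of the top face of key_temp, 14 mm above the console; axes: z is its outward normal, tilted 20 degrees from vertical towards the robot; a push straight down works
- key_start (a joint): start key: the larger round grey push key, 34 mm across, at the right-hand end (fifth from the left); mark: a triangle. Value: how far it is pushed in, m: 0 released, 0.006 fully in (5 N, springs back); it registers past 0.004
- key_start_top (a point): centre of the top face of key_start, 14 mm above the console; axes: z is its outward normal, tilted 20 degrees from vertical towards the robot; a push straight down works
- dish1: lidded earthenware (terracotta) portion dish, rectangular, 92 mm long (x) with end lugs to 100 mm, 56 mm wide (y), 55 mm high (straight sides to 46 mm), 0.3 to 0.5 kg, lid and dish as one piece. Origin: middle of its underside. Take it across its 56 mm. May be absent (None from the start)
- dish2: lidded earthenware (terracotta) portion dish, rectangular, 92 mm long (x) with end lugs to 100 mm, 56 mm wide (y), 55 mm high (straight sides to 46 mm), 0.3 to 0.5 kg, lid and dish as one piece. Origin: middle of its underside. Take it across its 56 mm. May be absent (None from the start)
- dish3: lidded earthenware (terracotta) portion dish, rectangular, 92 mm long (x) with end lugs to 100 mm, 56 mm wide (y), 55 mm high (straight sides to 46 mm), 0.3 to 0.5 kg, lid and dish as one piece. Origin: middle of its underside. Take it across its 56 mm. May be absent (None from the start)
- mug: white mug, 82 mm across, 95 mm high, not part of the job; origin at the middle of its underside
- jar: glass storage jar, 84 mm across, 130 mm high, not part of the job; origin at the middle of its underside
- oil: green oil bottle, 68 mm across, 230 mm high, not part of the job; origin at the middle of its underside
- mill: wooden pepper mill, 60 mm across, 165 mm high, not part of the job; origin at the middle of its underside
- press: glass and copper coffee press, 96 mm across, 185 mm high, not part of the job; origin at the middle of its underside
- bowl: white bowl, 100 mm across, 50 mm high, not part of the job; origin at the middle of its underside
- spatula: wooden spatula lying flat, not part of the job; origin at the middle of its underside
There are look-alikes about, which are no part of the job. Leave any blue or purple look-alike of the dish2 alone. What is shaped like the dish3 but pink is not meant.

How it is judged:
By the outcome, as a careful person would: the job done as asked, in the order asked, and still so for the second after the job is handed in, with the robot touching nothing.
Of dish1, dish2, dish3 only 2 to 3 are there at a start; the rules pass over those that are not, and their reading is None.
At some moment in a run one of dish1, dish2, dish3 may be knocked a few centimetres aside while the robot is not near it.
It also fails if it takes over 210 s, if anything falls off the work surface, if the arm or the gripper's body presses on something with over 40 N, if the wrist force passes 120 N, or if a joint passes its speed limit or range.

## Working session

There is one attempt and no reset: what is moved stays moved. The work goes in short steps, Python scripts to look and compute and a tool call to move; the robot and the scene stay as the last step left them, time stands still between calls to the robot, and variables do not carry over. Pictures are saved under pics/ and viewed, at most 14 in all, crops included, and the job is handed in when it is done.

Besides the shell and the picture viewer there is one more tool, called after "Emit:" as a command line: name --pt "numbers of a row" for each row, then --argument value for the rest. move_arm: Moves the arm, as the interface text tells. Its arguments: {"type":"object","properties":{"targets":{"type":"array"}},"required":["targets"]}

```bash
mkdir -p pics; ls
python3 - <<'E'
from plant import monitor, cams, env
import cv2,numpy as np
np.set_printoptions(precision=3,suppress=True)
print(monitor.get_obs())
for n in("scene","side"):
    im,d=cams.capture(n); cv2.imwrite(f"pics/{n}0.png",im); np.save(f"pics/{n}0.npy",d)
    i=cams.camera_info(n); print(n,i)
E
```

```text
pics
{'t': 0.0, 'joint_positions': array([-1.222,  0.265,  1.605, -0.   ,  1.274, -0.037]), 'joint_velocities': array([-0.001, -0.001, -0.001, -0.   , -0.001, -0.   ]), 'tau': array([  0.002, -50.21 , -35.688,   0.073,   0.029,  -0.   ]), 'ee_pos': array([ 253.749, -624.774,  251.426]), 'orientation': array([[ 0.927,  0.376, -0.001],
       [ 0.376, -0.927,  0.002],
       [ 0.   , -0.002, -1.   ]]), 'force': array([ 0.618,  0.176, -0.248]), 'moment': array([-0.039, -0.038, -0.049]), 'gripper_force': 0.0, 'finger_gap': 87.86730713241006}
scene {'mtx': array([[594.532,   0.   , 331.462],
       [  0.   , 594.532, 243.917],
       [  0.   ,   0.   ,   1.   ]]), 'cam_to_world': array([[  -0.903,   -0.321,    0.287,   13.329],
       [  -0.43 ,    0.687,   -0.585,  996.263],
       [  -0.01 ,   -0.652,   -0.758, 1490.466],
       [   0.   ,    0.   ,    0.   ,    1.   ]])}
side {'mtx': array([[533.41 ,   0.   , 317.955],
       [  0.   , 533.41 , 251.893],
       [  0.   ,   0.   ,   1.   ]]), 'cam_to_world': array([[  -0.958,   -0.221,    0.181,  293.09 ],
       [  -0.285,    0.721,   -0.631,  764.668],
       [   0.009,   -0.657,   -0.754, 1084.352],
       [   0.   ,    0.   ,    0.   ,    1.   ]])}
```

View pics/scene0.png

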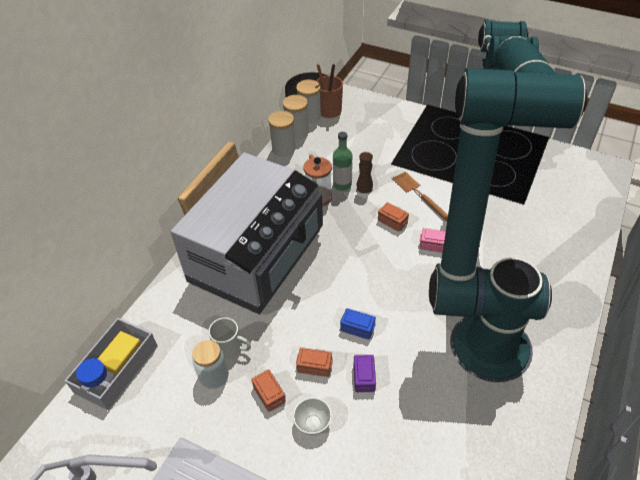

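View pics/side0.png

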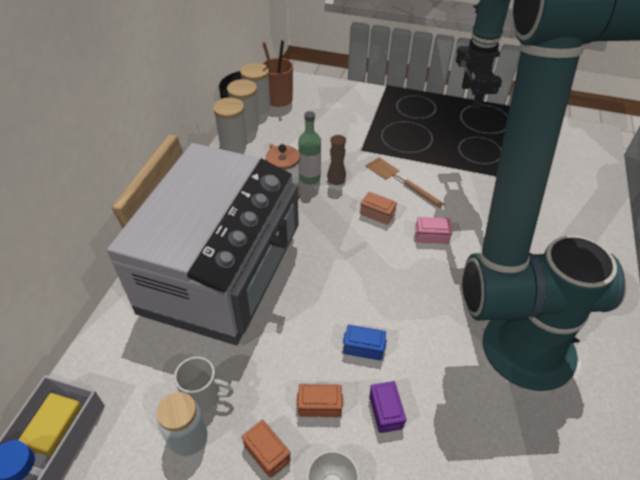

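Both views show three terracotta dishes, in the scene picture at (393,216), (314,361) and (268,389). The look-alikes are pink (434,239), blue (358,322) and purple (365,372). The keys run from timer (254,247) to start (300,191), and the grip is near (292,300).

```bash
cat > h.py <<'E'
import cv2,numpy as np
from plant import monitor,cams,env
from scipy import ndimage
np.set_printoptions(precision=3,suppress=True)
def cloud(n,d,info=None):
    i=info or cams.camera_info(n);K=i["mtx"];T=i["cam_to_world"]
    v,u=np.mgrid[:480,:640]
    P=np.stack([(u-K[0,2])/K[0,0]*d,(v-K[1,2])/K[1,1]*d,d],-1)
    W=P@T[:3,:3].T+T[:3,3]; W[d<=0]=np.nan
    return W
def dishes(im,W):
    h=cv2.cvtColor(im,cv2.COLOR_BGR2HSV)
    m=((h[...,0]<14)&(h[...,1]>120)&(h[...,2]>60))
    z=W[...,2]
    m&=(z>12)&(z<75)
    l,k=ndimage.label(m);out=[]
    for j in range(1,k+1):
        p=W[l==j]
        if len(p)<150: continue
        vv,uu=np.where(l==j)
        t=p[p[:,2]>35]
        if len(t)<50: continue
        r=cv2.minAreaRect(t[:,:2].astype(np.float32))
        c=cv2.boxPoints(r); e=c[1]-c[0];f=c[2]-c[1]
        a=e if np.hypot(*e)>np.hypot(*f) else f
        out.append((int(uu.mean()),int(vv.mean()),len(t),np.round(r[0],1),np.round(r[1],1),round(np.arctan(a[1]/a[0]),3),round(np.percentile(p[:,2],95),1)))
    return out
E
python3 - <<'E'
from h import *
C={}
for n in("scene","side"):
    im=cv2.imread(f"pics/{n}0.png");d=np.load(f"pics/{n}0.npy");W=cloud(n,d);C[n]=W
    print(n)
    for o in dishes(im,W):print(o)
    z=W[...,2];h=cv2.cvtColor(im,cv2.COLOR_BGR2HSV)
    x0,x1,y0,y1=(170,330,160,310) if n=="scene" else (110,305,150,335)
    m=np.zeros(z.shape,bool);m[y0:y1,x0:x1]=1
    # top
    t=m&(abs(z-254)<6)&(h[...,2]>110);r=cv2.minAreaRect(W[t][:,:2].astype(np.float32));print('top',t.sum(),np.median(z[t]),r)
    # console: dark, z 222..262
    c=m&(z>224)&(z<262)&(h[...,2]<60)
    p=W[c];cen=np.median(p,0);
    for _ in range(4):
        u,s,vt=np.linalg.svd(p-p.mean(0),full_matrices=False);nn=vt[2]*np.sign(vt[2,2]);cen=p.mean(0);p=p[abs((p-cen)@nn)<3] if len(p)>100 else p
    print('console n',nn,np.degrees(np.arccos(nn[2])),cen,len(p), 'yaw of oven x',np.arctan2(-nn[1],-nn[0]))
    dist=(W-cen)@nn
    k=m&(dist>9)&(dist<20)&(z>225)
    l,q=ndimage.label(k)
    for j in range(1,q+1):
        pp=W[l==j]
        if len(pp)<25:continue
        vv,uu=np.where(l==j);print('key',uu.mean(),vv.mean(),len(pp),pp.mean(0),dist[l==j].mean())
E
```

```text
scene
(331, 108, 104, array([ 868.5, -768.9]), array([77.1, 32. ]), np.float32(0.733), np.float64(70.7))
(392, 215, 351, array([ 430.7, -327.3]), array([59. , 93.9]), np.float32(-0.17), np.float64(60.6))
(313, 361, 610, array([423.8, 277.6]), array([94.2, 59.3]), np.float32(0.232), np.float64(59.5))
(267, 389, 642, array([497. , 407.6]), array([54.7, 96.5]), np.float32(-0.573), np.float64(59.0))
top 5741 254.51306511177563 ((784.4061889648438, 4.0838470458984375), (386.3817443847656, 256.0301818847656), 87.10897827148438)
console n [-0.251  0.013  0.968] 14.570858629651324 [683.107  32.958 242.451] 1058 yaw of oven x -0.051849220525823816
key 299.2105263157895 188.6140350877193 57 [ 663.119 -114.644  253.158] 13.459939636600136
key 288.7 202.175 40 [665.341 -52.214 251.984] 12.579394291551054
key 277.26666666666665 216.46666666666667 30 [667.763  12.527 252.222] 13.044972691513374
key 266.55555555555554 229.93333333333334 45 [669.72   71.067 252.586] 13.668686713128217
key 254.75925925925927 245.07407407407408 54 [671.938 132.918 251.607] 12.970703938071502
side
(280, 94, 195, array(
[... 449 characters left out ...]
5419616699219, 255.0198516845703), 88.36521911621094)
console n [-0.284  0.014  0.959] 16.508763337044222 [685.651  44.871 241.822] 1837 yaw of oven x -0.048907303571035045
key 270.5 179.95762711864407 118 [ 663.723 -114.942  250.714] 12.528932370326787
key 260.05263157894734 197.68421052631578 76 [665.87  -51.329 250.42 ] 12.520882414148707
key 249.23456790123456 216.02469135802468 81 [667.766  10.796 250.577] 12.995930391430232
key 281.7931034482759 232.24137931034483 29 [590.386  18.389 230.418] 15.736332197268306
key 237.66326530612244 235.6122448979592 98 [670.064  72.2   249.916] 12.563145218120338
key 225.2018348623853 256.6238532110092 109 [672.118 134.427 250.029] 12.953242940787755
```

```bash
cat > go.py <<'E'
# go.py X Y Z(TCP) yaw: total turn (units of .12 rad, present tool axes), then total shift (units 40 mm, target axes)
import sys
from h import *
from scipy.spatial.transform import Rotation as Ro
def go(x,y,z,yaw):
    o=monitor.get_obs();R=np.array(o["orientation"]);p=np.array(o["ee_pos"])
    c,s=np.cos(yaw),np.sin(yaw);T=np.array([[c,s,0],[s,-c,0],[0,0,-1]])
    rv=Ro.from_matrix(R.T@T).as_rotvec()/.12
    print('t',round(o['t'],2),'p',p.round(1),'F',o['force'].round(1),'gap',round(o['finger_gap'],1),'q',o['joint_positions'].round(2))
    print(' turn',rv.round(2),' shift',(T.T@(np.array([x,y,z])-p)/40).round(3))
if __name__=="__main__":
    a=list(map(float,sys.argv[1:]))
    for i in range(0,len(a),4):go(*a[i:i+4])
E
python3 go.py 500 14 420 -0.035; python3 -c "
from h import *
i=cams.camera_info('wrist');o=monitor.get_obs();T=i['cam_to_world'];R=o['orientation']
print(i['mtx'],R.T@T[:3,:3],R.T@(T[:3,3]-o['ee_pos']))"
```

```text
t 0.1 p [ 253.8 -624.8  251.5] F [ 0.7  1.1 -1. ] gap 88.3 q [-1.22  0.26  1.61 -0.    1.27 -0.04]
 turn [-0.02  0.    3.51]  shift [  5.593 -16.177  -4.212]
[[367.873   0.    322.843]
 [  0.    367.873 239.2  ]
 [  0.      0.      1.   ]] [[-0.001 -0.95  -0.312]
 [ 1.    -0.    -0.001]
 [ 0.    -0.312  0.95 ]] [  80.996    0.525 -133.011]
```

Emit:
move_arm --pt "0 0 -1 0 0 0.9 1" --pt "0 0 -1 0 0 0.9 1" --pt "0 0 -1 0 0 0.9 1" --pt "0 0 -1 0 0 0.8 1" --pt "0 0 0 0 0 0 1"

```text
t: 0.52
ee_pos: [254.9, -627.7, 423.6]
orientation: [[0.999, -0.038, 0.005], [-0.038, -0.999, -0.014], [0.006, 0.014, -1.0]]
force: [0.2, -0.7, 1.8]
finger_gap: 88.0
gripper_force: 0.0
```

Emit:
move_arm --pt "0.3 -1 0 0 0 0 1" --pt "0.3 -1 0 0 0 0 1" --pt "0.3 -1 0 0 0 0 1" --pt "0.3 -1 0 0 0 0 1" --pt "0.3 -1 0 0 0 0 1" --pt "0.3 -1 0 0 0 0 1" --pt "0.3 -1 0 0 0 0 1" --pt "0.3 -1 0 0 0 0 1"

```text
t: 1.18
ee_pos: [360.6, -307.5, 412.0]
orientation: [[0.999, -0.034, -0.0], [-0.034, -0.999, 0.0], [-0.0, -0.0, -1.0]]
force: [0.5, 0.3, 0.1]
finger_gap: 88.1
gripper_force: 0.0
```

Emit:
move_arm --pt "0.4 -1 0 0 0 0 1" --pt "0.4 -1 0 0 0 0 1" --pt "0.4 -1 0 0 0 0 1" --pt "0.4 -1 0 0 0 0 1" --pt "0.4 -1 0 0 0 0 1" --pt "0.4 -1 0 0 0 0 1" --pt "0.4 -1 0 0 0 0 1" --pt "0.4 -1 0 0 0 0 1"

```text
t: 1.85
ee_pos: [495.0, -2.4, 412.3]
orientation: [[0.999, -0.033, -0.0], [-0.033, -0.999, -0.0], [-0.0, 0.0, -1.0]]
force: [1.0, 0.0, 0.7]
finger_gap: 88.3
gripper_force: 0.0
```

Emit:
move_arm --pt "0 0 0 0 0 -1 1" --pt "0 0 0 0 0 -1 1" --pt "0 0 0 0 0 -1 1" --pt "0 0 0 0 0 -1 1" --pt "0 0 0 0 0 -1 1" --pt "0 0 0 0 0 -1 1" --pt "0 0 0 0 0 -1 1" --pt "0 0 0 0 0 -1 1"

```text
t: 2.52
ee_pos: [494.7, -4.4, 411.9]
orientation: [[0.596, 0.803, -0.001], [0.803, -0.596, 0.0], [-0.001, -0.001, -1.0]]
force: [0.2, -0.5, -0.3]
finger_gap: 88.2
gripper_force: 0.0
```

Emit:
move_arm --pt "0 0 0 0 0 -1 1" --pt "0 0 0 0 0 -1 1" --pt "0 0 0 0 0 -1 1" --pt "0 0 0 0 0 -1 1" --pt "0 0 0 0 0 -1 1" --pt "0 0 0 0 0 -1 1" --pt "0 0 0 0 0 -1 1" --pt "0 0 0 0 0 -1 1"

```text
t: 3.18
ee_pos: [494.7, -4.5, 412.0]
orientation: [[-0.316, 0.949, -0.001], [0.949, 0.316, 0.0], [0.0, -0.001, -1.0]]
force: [-0.5, -0.8, 0.2]
finger_gap: 88.4
gripper_force: 0.0
```

Emit:
move_arm --pt "0 0 0 0 0 -1 1" --pt "0 0 0 0 0 -1 1" --pt "0 0 0 0 0 -1 1" --pt "0 0 0 0 0 -1 1" --pt "0 0 0 0 0 -1 1" --pt "0 0 0 0 0 -1 1" --pt "0 0 0 0 0 -1 1" --pt "0 0 0 0 0 -1 1"

```text
t: 3.85
ee_pos: [494.7, -4.5, 411.9]
orientation: [[-0.958, 0.285, -0.001], [0.285, 0.958, 0.0], [0.001, -0.0, -1.0]]
force: [-0.1, 0.2, -0.2]
finger_gap: 88.2
gripper_force: 0.0
```

```bash
python3 go.py 584 14 420 3.107
python3 - <<'E'
from h import *
i=cams.camera_info("wrist");im,d=cams.capture("wrist");cv2.imwrite("pics/w1.png",im);np.save("pics/w1.npy",d);np.save("pics/w1T.npy",i["cam_to_world"])
E
```

```text
t 3.85 p [494.7  -4.5 411.9] F [-0.1  0.2 -0.2] gap 88.2 q [-0.06 -0.14  1.74  0.    1.54 -1.34]
 turn [-0.   -0.01 -2.12]  shift [-2.215  0.539 -0.201]
```

View pics/w1.png

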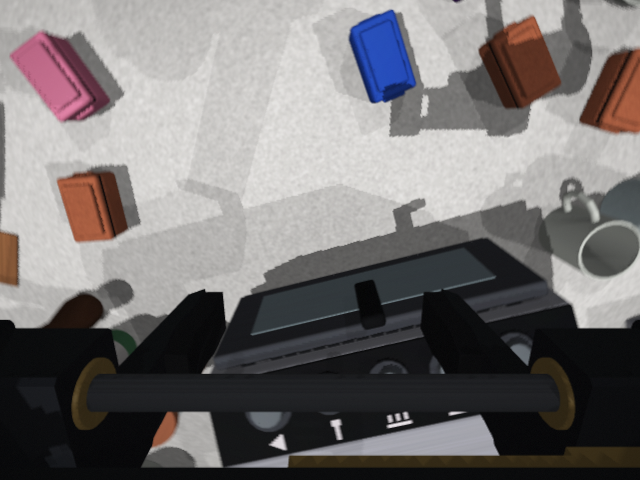

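The wrist view shows the door's black grip at about (370,303), over the glass; dish A is at (90,207), dish B at (520,62).

Run:
```python
from h import *
d=np.load("pics/w1.npy");T=np.load("pics/w1T.npy");W=cloud("wrist",d,{"mtx":cams.camera_info("wrist")["mtx"],"cam_to_world":T})
im=cv2.imread("pics/w1.png")
for v in range(276,344,6):
    print(v,[(u,*W[v,u].round(0).astype(int)) for u in range(350,392,6) if d[v,u]>0])
s=W[270:340,345:395].reshape(-1,3)
o=monitor.get_obs()
g=s[(s[:,2]>212)&(s[:,0]<604)];print(len(g),g.min(0),g.max(0),np.median(g,0))
# face points: door front etc via oven axes origin (632,13)
c,sn=np.cos(-.035),np.sin(-.035)
for n in("scene","side"):
    D=np.load(f"pics/{n}0.npy");X=cloud(n,D).reshape(-1,3);q=(X[:,:2]-[632,13])@np.array([[c,-sn],[sn,c]])
    for z0,z1 in((5,40),(60,110),(110,160),(160,200),(210,225)):
        m=(X[:,2]>z0)&(X[:,2]<z1)&(abs(q[:,0])<70)&(abs(q[:,1])<160);print(n,z0,m.sum(),np.percentile(q[m,0],[5,50,95]) if m.sum() else 0)
    m=(X[:,2]>40)&(X[:,2]<250)&(q[:,0]>20)&(q[:,0]<250)&(abs(q[:,1]-190)<40);print('left side y',m.sum(),np.median(q[m,1]),'should 190')
    m=(abs(X[:,2]-254)<4)&(abs(q[:,1])<150)&(q[:,0]>100)&(q[:,0]<330);print('back edge',np.percentile(q[m,0],99),'270')
    m=(abs(X[:,2]-254)<4)&(abs(q[:,0]-180)<50)&(abs(q[:,1])<250);print('top y',np.percentile(q[m,1],[1,99]))
```

```text
276 [(350, np.int64(623), np.int64(-5), np.int64(84)), (356, np.int64(622), np.int64(3), np.int64(91)), (362, np.int64(623), np.int64(11), np.int64(95)), (368, np.int64(623), np.int64(19), np.int64(99)), (374, np.int64(623), np.int64(26), np.int64(103)), (380, np.int64(623), np.int64(34), np.int64(108)), (386, np.int64(624), np.int64(41), np.int64(111))]
282 [(350, np.int64(623), np.int64(-6), np.int64(103)), (356, np.int64(622), np.int64(2), np.int64(109)), (362, np.int64(587), np.int64(11), np.int64(188)), (368, np.int64(587), np.int64(17), np.int64(191)), (374, np.int64(623), np.int64(24), np.int64(121)), (380, np.int64(624), np.int64(31), np.int64(123)), (386, np.int64(624), np.int64(38), np.int64(128))]
288 [(350, np.int64(622), np.int64(-7), np.int64(121)), (356, np.int64(587), np.int64(3), np.int64(197)), (362, np.int64(587), np.int64(9), np.int64(201)), (368, np.int64(587), np.int64(15), np.int64(205)), (374, np.int64(589), np.int64(21), np.int64(205)), (380, np.int64(623), np.int64(29), np.int64(142)), (386, np.int64(623), np.int64(36), np.int64(145))]
294 [(350, np.int64(62
[... 3159 characters left out ...]
), np.int64(221))]
837 [585.986   0.198 212.205] [600.503  22.203 260.702] [587.762  11.305 248.746]
scene 5 363 [-64.056 -22.289  10.416]
scene 60 521 [-12.751 -10.079  -7.364]
scene 110 596 [-13.057 -10.509  -7.409]
scene 160 564 [-29.034 -10.031  -6.159]
scene 210 314 [-43.478   8.69   15.598]
left side y 2884 185.31593181039426 should 190
back edge 275.62155909290504 270
top y [-188.443  184.582]
side 5 44 [-60.375 -29.568   9.488]
side 60 635 [-11.447  -9.899  -8.225]
side 110 718 [-11.726 -10.397  -8.209]
side 160 784 [-32.171  -9.703  -8.145]
side 210 408 [-43.624   9.     12.573]
left side y 5375 186.47280937155293 should 190
back edge 275.20972355198995 270
top y [-184.966  185.684]
```

Emit:
move_arm --pt "0 0 0 0 0 -1 1" --pt "0 0 0 0 0 -1 1" --pt "0 0 0 0 0 -0.12 1" --pt "-0.8 0.15 0 0 0 0 1" --pt "-0.8 0.15 0 0 0 0 1" --pt "-0.85 0.2 0 0 0 0 1" --pt "0 0 0 0 0 0 1"

```text
t: 4.48
ee_pos: [597.8, 12.2, 409.4]
orientation: [[-0.999, 0.045, -0.002], [0.045, 0.999, 0.001], [0.002, 0.001, -1.0]]
force: [0.0, -0.3, -1.0]
finger_gap: 88.4
gripper_force: 0.0
```

```bash
python3 go.py 593.5 11.5 235 3.107
```

```text
t 4.48 p [597.8  12.2 409.4] F [ 0.  -0.3 -1. ] gap 88.4 q [-0.02  0.06  1.55  0.    1.53 -1.55]
 turn [ 0.01 -0.02 -0.09]  shift [ 0.106 -0.022  4.359]
```

Emit:
move_arm --pt "0 0 0.8 0 0 0 1" --pt "0 0 0.8 0 0 0 1" --pt "0 0 0.8 0 0 0 1" --pt "0 0 0.8 0 0 0 1" --pt "0 0 0.7 0 0 0 1" --pt "0 0 0.4 0 0 0 1" --pt "0 0 0 0 0 0 1" --pt "0 0 0 0 0 0 1"

```text
t: 5.15
ee_pos: [592.6, 11.4, 239.6]
orientation: [[-0.999, 0.044, -0.003], [0.044, 0.999, 0.0], [0.003, -0.0, -1.0]]
force: [-1.2, 0.7, 0.2]
finger_gap: 87.6
gripper_force: 0.0
```

```bash
python3 go.py 593.5 11.5 235 3.107
```

```text
t 5.15 p [592.6  11.4 239.6] F [-1.2  0.7  0.2] gap 87.6 q [-0.02  0.12  1.8  -0.    1.23 -1.55]
 turn [-0.   -0.02 -0.08]  shift [-0.022  0.003  0.116]
```

Emit:
move_arm --pt "0 0 0.1 0 0 0 0" --pt "0 0 0 0 0 0 0" --pt "0 0 0 0 0 0 0" --pt "0 0 0 0 0 0 0" --pt "0 0 0 0 0 0 0" --pt "0 0 0 0 0 0 0"

```text
t: 5.65
ee_pos: [594.0, 11.4, 237.4]
orientation: [[-0.999, 0.042, 0.001], [0.042, 0.999, 0.0], [-0.001, 0.0, -1.0]]
force: [-0.2, -0.9, -0.4]
finger_gap: 50.4
gripper_force: 0.0
```

```bash
python3 go.py 593.5 11.5 235 3.107
python3 - <<'E'
import numpy as np
t=np.linspace(0,1.46,19);o=180*np.sin(t)+48*np.cos(t);z=60+180*np.cos(t)-48*np.sin(t)
for a,b,c in zip(t[1:],np.diff(o)/40,-np.diff(z)/40):print(round(a,2),round(b,2),round(c,2))
E
```

```text
t 5.65 p [594.   11.4 237.4] F [-0.2 -0.9 -0.4] gap 50.4 q [-0.02  0.12  1.8   0.    1.22 -1.55]
 turn [ 0.    0.01 -0.06]  shift [0.013 0.002 0.06 ]
0.08 0.36 0.11
0.16 0.35 0.14
0.24 0.34 0.17
0.32 0.32 0.2
0.41 0.31 0.22
0.49 0.29 0.25
0.57 0.27 0.27
0.65 0.24 0.29
0.73 0.22 0.31
0.81 0.19 0.32
0.89 0.17 0.34
0.97 0.14 0.35
1.05 0.11 0.36
1.14 0.08 0.37
1.22 0.05 0.37
1.3 0.02 0.38
1.38 -0.01 0.38
1.46 -0.04 0.38
```

Fingers move about 80 mm/s; close on.

Emit:
move_arm --pt "0 0 0 0 0 0 0" --pt "0 0 0 0 0 0 0" --pt "0 0 0 0 0 0 0" --pt "0 0 0 0 0 0 0" --pt "0 0 0 0 0 0 0" --pt "0 0 0 0 0 0 0" --pt "0 0 0 0 0 0 0"

```text
t: 6.23
ee_pos: [593.7, 12.1, 236.6]
orientation: [[-0.999, 0.041, 0.0], [0.041, 0.999, 0.001], [0.0, 0.001, -1.0]]
force: [-0.0, 3.6, 0.1]
finger_gap: 21.8
gripper_force: 30.0
```

Emit:
move_arm --pt "0.36 0 0.11 0 0 0 0" --pt "0.35 0 0.14 0 0 0 0" --pt "0.34 0 0.17 0 0 0 0" --pt "0.32 0 0.2 0 0 0 0"

```text
t: 6.57
ee_pos: [541.0, 14.0, 213.4]
orientation: [[-0.999, 0.041, 0.007], [0.041, 0.999, 0.0], [-0.007, 0.001, -1.0]]
force: [5.7, 4.3, 0.3]
finger_gap: 21.7
gripper_force: 30.0
```

Emit:
move_arm --pt "0.31 0 0.22 0 0 0 0" --pt "0.29 0 0.25 0 0 0 0" --pt "0.27 0 0.27 0 0 0 0" --pt "0.24 0 0.29 0 0 0 0" --pt "0.22 0 0.31 0 0 0 0" --pt "0.19 0 0.32 0 0 0 0" --pt "0.17 0 0.34 0 0 0 0"

```text
t: 7.15
ee_pos: [472.9, 16.4, 133.0]
orientation: [[-0.999, 0.041, 0.005], [0.041, 0.999, -0.0], [-0.005, -0.0, -1.0]]
force: [2.6, 1.8, 1.7]
finger_gap: 21.4
gripper_force: 30.0
```

```bash
python3 go.py 457.5 16 29 3.107
```

```text
t 7.15 p [472.9  16.4 133. ] F [2.6 1.8 1.7] gap 21.4 q [-0.02 -0.01  2.15 -0.    1.   -1.55]
 turn [-0.    0.04 -0.05]  shift [ 0.385 -0.024  2.6  ]
```

Emit:
move_arm --pt "0.14 0 0.35 0 0 0 0" --pt "0.11 0 0.36 0 0 0 0" --pt "0.08 0 0.37 0 0 0 0" --pt "0.05 0 0.37 0 0 0 0" --pt "0.02 0 0.38 0 0 0 0" --pt "-0.01 0 0.38 0 0 0 0" --pt "-0.04 0 0.34 0 0 0 0" --pt "0 0 0 0 0 0 0"

```text
t: 7.82
ee_pos: [459.4, 16.9, 29.8]
orientation: [[-0.999, 0.041, 0.003], [0.041, 0.999, -0.0], [-0.003, -0.0, -1.0]]
force: [5.7, 1.7, -3.8]
finger_gap: 21.8
gripper_force: 30.0
```

```bash
python3 go.py 457.5 16 29 3.107
```

```text
t 7.82 p [459.4  16.9  29.8] F [ 5.7  1.7 -3.8] gap 21.8 q [-0.02  0.12  2.24 -0.    0.78 -1.55]
 turn [-0.    0.03 -0.05]  shift [ 0.048 -0.024  0.019]
```

Emit:
move_arm --pt "0 0 0.1 0 0 0 0" --pt "0 0 0.1 0 0 0 0" --pt "0 0 0 0 0 0 0"

```text
t: 8.07
ee_pos: [461.1, 16.9, 26.2]
orientation: [[-0.999, 0.041, 0.005], [0.041, 0.999, -0.001], [-0.005, -0.0, -1.0]]
force: [-6.2, 1.5, 27.6]
finger_gap: 21.0
gripper_force: 30.0
```

```bash
python3 go.py 457.5 16 29 3.107
```

```text
t 8.07 p [461.1  16.9  26.2] F [-6.2  1.5 27.6] gap 21.0 q [-0.02  0.13  2.24 -0.    0.77 -1.55]
 turn [-0.    0.05 -0.05]  shift [ 0.09  -0.024 -0.069]
```

Emit:
move_arm --pt "0 0 -0.12 0 0 0 0" --pt "0 0 0 0 0 0 0.9" --pt "0 0 0 0 0 0 0.9" --pt "0 0 0 0 0 0 0.9" --pt "0 0 0 0 0 0 0.9" --pt "0 0 0 0 0 0 0.9" --pt "0 0 0 0 0 0 0.9" --pt "0 0 0 0 0 0 0.9"

```text
t: 8.73
ee_pos: [457.0, 17.0, 26.3]
orientation: [[-0.999, 0.041, -0.001], [0.041, 0.999, -0.0], [0.001, -0.0, -1.0]]
force: [-0.8, -0.1, -0.2]
finger_gap: 65.5
gripper_force: 0.0
```

Emit:
move_arm --pt "0 0 -0.5 0 0 0 1" --pt "0 0 -1 0 0 0 1" --pt "0 0 -1 0 0 0 1" --pt "0 0 -1 0 0 0 1" --pt "0 0 -1 0 0 0 1" --pt "0 0 -1 0 0 0 1" --pt "0 0 -1 0 0 0 1" --pt "0 0 -1 0 0 0 1"

```text
t: 9.4
ee_pos: [456.8, 17.1, 328.6]
orientation: [[-0.999, 0.041, 0.0], [0.041, 0.999, -0.0], [-0.0, -0.0, -1.0]]
force: [-0.5, 0.2, -0.4]
finger_gap: 88.0
gripper_force: 0.0
```

```bash
cat > look.py <<'E'
import sys
from h import *
for n in ("scene","side"):
    im,d=cams.capture(n);cv2.imwrite(f"pics/{n}{sys.argv[1]}.png",im);np.save(f"pics/{n}{sys.argv[1]}.npy",d)
    W=cloud(n,d);print(n)
    for o in dishes(im,W):print(*o)
E
python3 look.py 1; python3 go.py 431 -327 300 2.94 424 278 300 3.39 497 408 300 2.577
```

```text
scene
392 215 363 [ 432.1 -326.1] [58.1 98.6] -0.188 60.2
313 361 612 [424.8 279.2] [92.6 56.7] 0.273 60.0
268 389 654 [495.3 407.9] [54.6 95.8] -0.571 59.7
side
280 94 199 [ 870.4 -762.3] [72.4 33.2] 0.62 71.6
378 203 376 [ 431.6 -324. ] [48.7 86.8] -0.231 58.3
319 399 1088 [424.7 278.6] [93.7 53.7] 0.278 57.4
265 447 1259 [497.5 408.2] [53.7 91. ] -0.556 57.0
t 9.5 p [461.  17. 335.] F [0.5 0.3 0.8] gap 88.4 q [-0.02 -0.2   1.93 -0.    1.4  -1.55]
 turn [0.01 0.12 1.33]  shift [-0.987 -8.576  0.876]
t 9.5 p [461.  17. 335.] F [0.5 0.3 0.8] gap 88.4 q [-0.02 -0.2   1.93 -0.    1.4  -1.55]
 turn [-0.01  0.12 -2.41]  shift [-0.708  6.552  0.876]
t 9.5 p [461.  17. 335.] F [0.5 0.3 0.8] gap 88.4 q [-0.02 -0.2   1.93 -0.    1.4  -1.55]
 turn [0.03 0.11 4.36]  shift [4.47  8.739 0.876]
```

View pics/scene1.png

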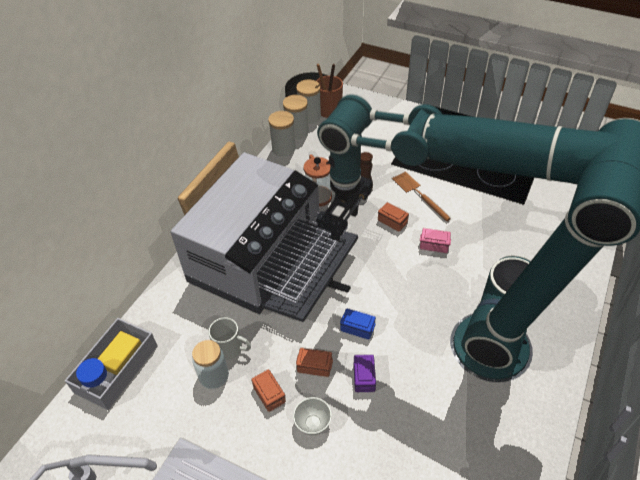

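Picture: door fully down, rack out of the oven at about (305,265), dishes unmoved at (392,215), (313,361), (268,389).

Emit:
move_arm --pt "0 0 0 0 0 0.7 1" --pt "0 0 0 0 0 0.6 1" --pt "-0.15 -1 0 0 0 0 1" --pt "-0.15 -1 0 0 0 0 1" --pt "-0.15 -1 0 0 0 0 1" --pt "-0.15 -1 0 0 0 0 1" --pt "-0.15 -1 0 0 0 0 1" --pt "-0.15 -1 0 0 0 0 1"

```text
t: 10.17
ee_pos: [444.8, -227.0, 325.7]
orientation: [[-0.981, 0.196, -0.001], [0.196, 0.981, 0.001], [0.001, 0.0, -1.0]]
force: [2.0, 0.2, 0.2]
finger_gap: 88.4
gripper_force: 0.0
```

Emit:
move_arm --pt "0 -1 0.3 0 0 0 1" --pt "0 -1 0.3 0 0 0 1" --pt "0 -0.5 0.3 0 0 0 1" --pt "0 0 0 0 0 0 1" --pt "0 0 0 0 0 0 1"

```text
t: 10.58
ee_pos: [424.9, -323.4, 288.6]
orientation: [[-0.98, 0.199, -0.003], [0.199, 0.98, 0.003], [0.004, 0.002, -1.0]]
force: [-0.5, 0.4, 1.2]
finger_gap: 88.2
gripper_force: 0.0
```

```bash
cat > wlook.py <<'E'
import sys
from h import *
i=cams.camera_info("wrist");im,d=cams.capture("wrist");cv2.imwrite(f"pics/{sys.argv[1]}.png",im)
W=cloud("wrist",d,i)
for o in dishes(im,W):print(*o)
E
python3 wlook.py wA; python3 go.py 431.5 -325.5 31 2.93
python3 - <<'E'
from h import *
for n in("scene","side"):
    W=cloud(n,np.load(f"pics/{n}1.npy")).reshape(-1,3)
    m=(W[:,0]>480)&(W[:,0]<760)&(W[:,1]>200)&(W[:,1]<520)&(W[:,2]>62)
    H,_,_=np.histogram2d(W[m,0],W[m,1],bins=[np.arange(480,780,20),np.arange(200,540,20)]);print(H.astype(int))
E
```

```text
317 209 4480 [ 433.4 -330.1] [54.3 93.7] -0.224 57.1
t 10.63 p [ 425.6 -322.7  289.7] F [ 0.   0.5 -0.6] gap 88.1 q [-0.7  -0.02  1.86  0.    1.31 -2.07]
 turn [ 0.01 -0.02  0.11]  shift [-0.158 -0.037  6.468]
[[  0   0   0   0   0   0   0   0   0   1   1   0   0   0   0   0]
 [  0   0   0   0   0   0   0   0   0   4   2   0   0   0   0   0]
 [  0   0   0   0   0   0   0   0   0   1   0   0   0   0   0   0]
 [  0   0   0   0   0   0   0   0   0   0   0   0   0   0   0   0]
 [  0   0   0   0   0   0   0   0   0   0   0   0   0   0   0   0]
 [  0   0   0   0   0   0   0   0   0   0   0   0   0   0   0   0]
 [  0   0   0   0   0  10  13   0   0   0   0   0   0   0   0   0]
 [  0   0   0   0   0   5  34   0   0  15  85 129  53   0   0   0]
 [ 24   0   0   0   5  19  34  65   8  31  55  49 146  11   0   0]
 [ 15   0   0   0  33   0   0   5  36  40  47  53  98  24   0   0]
 [  9   0   0   0  50   0   0   1  12  19  52  54  53   0   0   0]
 [  3   0   0   0  31  55  37  22   1   0   7   5   1   0   0   0]
 [  0   0   0   0   0   1   2   0   0   0   0   0   0   0   0   0]
 [  1   0   0   0  
[... 287 characters left out ...]
   0   0   0   0   0   0   0]
 [  0   0   0   0   0   0   0   0   0   0   0   0   0   0   0   0]
 [  0   0   0   0   0   0   0   0   0   0   0   0   0   0   0   0]
 [  0   0   0   0   0  15  30   0   0   0   0   0   0   0   0   0]
 [  0   0   0   0   0   9  50   0   0  19 146 218  95   0   0   0]
 [ 34   0   0   0   8  35  53 114  18  64 106 112 261  20   0   0]
 [ 34   0   0   0  64   0   0   1  73  72 105 106 162  70   0   0]
 [  6   0   0   0  88   0   0   0  33  36 100 109 107   4   0   0]
 [  0   0   0   0  35 106  64  38   4   0  11  12   1   0   0   0]
 [  0   0   0   0   0   0   3   0   0   0   0   0   0   0   0   0]
 [  0   0   0   0   0   0   0   0   0   0   0   0   0   0   0   0]]
```

Emit:
move_arm --pt "-0.2 -0.1 0 0 0 0.2 1" --pt "0 0 1 0 0 0 1" --pt "0 0 1 0 0 0 1" --pt "0 0 1 0 0 0 1" --pt "0 0 1 0 0 0 1" --pt "0 0 0.9 0 0 0 1" --pt "0 0 0 0 0 0 1" --pt "0 0 0 0 0 0 1"

```text
t: 11.3
ee_pos: [432.9, -326.8, 93.6]
orientation: [[-0.976, 0.218, -0.003], [0.218, 0.976, 0.003], [0.004, 0.002, -1.0]]
force: [0.8, -0.9, -0.1]
finger_gap: 88.2
gripper_force: 0.0
```

```bash
python3 go.py 432.5 -328 31 2.92
```

```text
t 11.3 p [ 432.9 -326.8   93.6] F [ 0.8 -0.9 -0.1] gap 88.2 q [-0.69  0.17  2.03  0.    0.94 -2.04]
 turn [ 0.02 -0.03  0.01]  shift [ 0.003 -0.031  1.566]
```

Emit:
move_arm --pt "0 -0.03 0.5 0 0 0 1" --pt "0 0 0.5 0 0 0 1" --pt "0 0 0.4 0 0 0 1" --pt "0 0 0.16 0 0 0 1" --pt "0 0 0 0 0 0 1" --pt "0 0 0 0 0 0 0.3" --pt "0 0 0 0 0 0 0.3" --pt "0 0 0 0 0 0 0.3"

```text
t: 11.97
ee_pos: [434.2, -330.8, 34.4]
orientation: [[-0.976, 0.22, 0.003], [0.22, 0.976, -0.002], [-0.003, -0.002, -1.0]]
force: [-0.0, -0.0, 0.1]
finger_gap: 69.8
gripper_force: 0.0
```

Emit:
move_arm --pt "0 0 0 0 0 0 0" --pt "0 0 0 0 0 0 0" --pt "0 0 0 0 0 0 0" --pt "0 0 0 0 0 0 0" --pt "0 0 0 0 0 0 0"

```text
t: 12.38
ee_pos: [433.3, -330.2, 33.1]
orientation: [[-0.976, 0.22, 0.001], [0.22, 0.976, -0.001], [-0.001, -0.0, -1.0]]
force: [-0.6, 1.2, 6.2]
finger_gap: 55.7
gripper_force: 30.0
```

Emit:
move_arm --pt "0 0 -0.3 0 0 0 0" --pt "0 0 -0.7 0 0 0 0" --pt "0 0 -1 0 0 0 0" --pt "0 0 -1 0 0 0 0" --pt "0 0 -1 0 0 0 0" --pt "0 0 -1 0 0 0 0" --pt "0 0 -1 0 0 0 0" --pt "0 0 -1 0 0 0 0"

```text
t: 13.05
ee_pos: [431.8, -329.0, 313.7]
orientation: [[-0.976, 0.22, -0.001], [0.22, 0.976, 0.001], [0.002, 0.001, -1.0]]
force: [1.2, 0.0, -3.6]
finger_gap: 55.7
gripper_force: 30.0
```

Emit:
move_arm --pt "0 0 -0.4 0 0 -0.5 0" --pt "0 0 0 0 0 -0.6 0" --pt "0 0 0 0 0 -0.45 0" --pt "0 0 0 0 0 0 0"

```text
t: 13.38
ee_pos: [432.3, -329.5, 328.5]
orientation: [[-0.999, 0.034, -0.001], [0.034, 0.999, 0.0], [0.001, 0.0, -1.0]]
force: [0.3, 0.5, -3.9]
finger_gap: 55.8
gripper_force: 30.0
```

```bash
python3 go.py 586 -86.7 153 3.107
```

```text
t 13.38 p [ 432.3 -329.5  328.5] F [ 0.3  0.5 -3.9] gap 55.8 q [-0.7  -0.02  1.79 -0.    1.38 -2.23]
 turn [ 0. -0.  0.]  shift [-3.63   6.199  4.387]
```

Emit:
move_arm --pt "-0.3 0.7 0 0 0 0 0" --pt "-0.45 0.8 0 0 0 0 0" --pt "-0.45 0.8 0 0 0 0 0" --pt "-0.5 0.8 0 0 0 0 0" --pt "-0.5 0.8 0 0 0 0 0" --pt "-0.5 0.8 0 0 0 0 0" --pt "-0.5 0.8 0 0 0 0 0" --pt "-0.4 0.65 0 0 0 0 0"

```text
t: 14.05
ee_pos: [585.7, -86.5, 327.1]
orientation: [[-0.999, 0.036, -0.002], [0.036, 0.999, 0.001], [0.002, 0.001, -1.0]]
force: [0.7, -0.6, -3.2]
finger_gap: 55.7
gripper_force: 30.0
```

Emit:
move_arm --pt "0 0 0.6 0 0 0 0" --pt "0 0 0.8 0 0 0 0" --pt "0 0 0.8 0 0 0 0" --pt "0 0 0.5 0 0 0 0" --pt "0 0 0 0 0 0 0" --pt "0 0 0 0 0 0 0"

```text
t: 14.55
ee_pos: [583.7, -88.7, 218.1]
orientation: [[-0.999, 0.036, -0.005], [0.036, 0.999, 0.001], [0.005, 0.001, -1.0]]
force: [0.2, 0.7, -1.7]
finger_gap: 55.6
gripper_force: 30.0
```

```bash
python3 go.py 586 -86.7 153 3.107
python3 - <<'E'
from h import *
im,d=cams.capture("scene");cv2.imwrite("pics/s2.png",im);W=cloud("scene",d)
c=cv2.resize(im[130:330,170:400],None,fx=3,fy=3);cv2.imwrite("pics/s2c.png",c[:600,:690])
im,d=cams.capture("side")
m=(abs(W[...,2]-127)<9)&(abs(W[...,0]-560)<60)&(abs(W[...,1]-12)<190)
p=W[m];q=(p[:,:2]-[641.5,11.5])@np.array([[.9994,.035],[-.035,.9994]])
print(len(p),np.percentile(q,[1,50,99],axis=0),np.percentile(p[:,2],[5,50,95]))
E
```

```text
t 14.55 p [583.7 -88.7 218.1] F [ 0.2  0.7 -1.7] gap 55.6 q [-0.19  0.13  1.82  0.    1.19 -1.73]
 turn [ 0.01 -0.05 -0.02]  shift [-0.056  0.053  1.627]
636 [[-119.033 -163.696]
 [ -84.344   10.377]
 [ -22.789  160.404]] [118.468 122.27  134.268]
```

View pics/s2c.png

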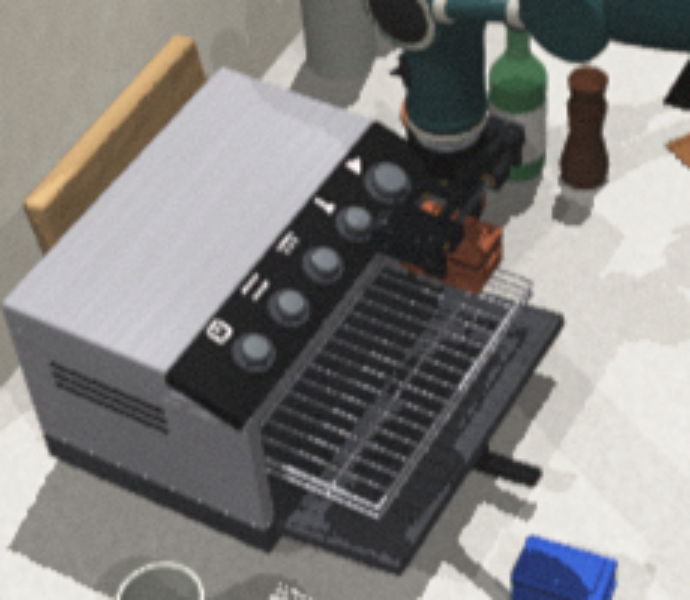

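Crop: rack fully out and empty, the dish held above its right-hand part at (470,245); the oil bottle stands to the right, so I check its position.

Run:
```python
from h import *
for n in("scene","side"):
    im=cv2.imread(f"pics/{n}0.png");W=cloud(n,np.load(f"pics/{n}0.npy"))
    h=cv2.cvtColor(im,cv2.COLOR_BGR2HSV);m=(h[...,0]>40)&(h[...,0]<80)&(h[...,1]>60)&(W[...,1]<-50)&(W[...,1]>-400)&(W[...,2]>60)
    p=W[m];print(n,m.sum(),np.percentile(p,[3,50,97],axis=0))
    m=(W[...,2]>100)&(W[...,0]>540)&(W[...,0]<760)&(W[...,1]<-190)&(W[...,1]>-320);p=W[m];print(np.percentile(p,[1,50,99],axis=0))
```

```text
scene 87 [[ 643.416 -399.72   112.602]
 [ 662.667 -396.345  136.144]
 [ 682.737 -389.058  157.287]]
[[ 670.664 -319.795  100.863]
 [ 702.579 -301.137  144.655]
 [ 753.978 -281.331  158.599]]
side 87 [[ 649.155 -399.586  119.226]
 [ 665.831 -396.105  141.046]
 [ 684.044 -390.802  153.968]]
[[ 670.624 -319.555  104.926]
 [ 699.186 -306.327  146.749]
 [ 756.33  -285.005  168.797]]
```

Emit:
move_arm --pt "-0.05 0.05 0.5 0 0 0 0" --pt "0 0 0.5 0 0 0 0" --pt "0 0 0.3 0 0 0 0" --pt "0 0 0 0 0 0 0" --pt "0 0 0 0 0 0 0"

```text
t: 15.07
ee_pos: [588.0, -87.3, 169.2]
orientation: [[-0.999, 0.036, 0.001], [0.036, 0.999, -0.0], [-0.001, -0.0, -1.0]]
force: [-0.8, 0.5, -3.0]
finger_gap: 55.8
gripper_force: 30.0
```

Emit:
move_arm --pt "0 0 0.1 0 0 0 0" --pt "0 0 0.1 0 0 0 0" --pt "0 0 0 0 0 0 0"

```text
t: 15.32
ee_pos: [588.3, -87.4, 161.2]
orientation: [[-0.999, 0.035, 0.002], [0.035, 0.999, -0.0], [-0.002, -0.0, -1.0]]
force: [-0.2, -0.0, -0.5]
finger_gap: 55.8
gripper_force: 30.0
```

```bash
python3 go.py 586 -86.7 153 3.107
```

```text
t 15.32 p [588.3 -87.4 161.2] F [-0.2 -0.  -0.5] gap 55.8 q [-0.19  0.19  1.87 -0.    1.08 -1.72]
 turn [-0.    0.02 -0.01]  shift [0.059 0.016 0.206]
```

Emit:
move_arm --pt "0 0 0.08 0 0 0 0" --pt "0 0 0.08 0 0 0 0" --pt "0 0 0 0 0 0 0" --pt "0 0 0 0 0 0 0"

```text
t: 15.65
ee_pos: [590.6, -87.5, 156.6]
orientation: [[-0.999, 0.035, 0.007], [0.035, 0.999, -0.001], [-0.007, -0.001, -1.0]]
force: [3.9, 0.2, 4.3]
finger_gap: 55.9
gripper_force: 30.0
```

```bash
python3 go.py 586 -86.7 153 3.107
```

```text
t 15.65 p [590.6 -87.5 156.6] F [3.9 0.2 4.3] gap 55.9 q [-0.19  0.19  1.88  0.    1.07 -1.72]
 turn [-0.01  0.06 -0.01]  shift [0.115 0.017 0.09 ]
```

Emit:
move_arm --pt "0 0 0.02 0 0 0 0" --pt "0 0 0 0 0 0 0.75" --pt "0 0 0 0 0 0 0.75" --pt "0 0 0 0 0 0 0.75" --pt "0 0 0 0 0 0 0.75"

```text
t: 16.07
ee_pos: [586.5, -87.0, 152.2]
orientation: [[-0.999, 0.035, -0.002], [0.035, 0.999, 0.0], [0.002, 0.0, -1.0]]
force: [0.2, 0.5, 0.2]
finger_gap: 66.3
gripper_force: 0.0
```

Emit:
move_arm --pt "0 0 -0.3 0 0 0 0.75" --pt "0 0 -0.8 0 0 0 0.75" --pt "0 0 -1 0 0 0 1" --pt "0 0 -1 0 0 0 1" --pt "0 0 -1 0 0 0 1" --pt "0 0 0 0 0 0 1"

```text
t: 16.57
ee_pos: [591.4, -88.0, 328.6]
orientation: [[-0.999, 0.035, 0.016], [0.035, 0.999, -0.003], [-0.016, -0.003, -1.0]]
force: [0.5, -0.4, 1.6]
finger_gap: 87.7
gripper_force: 0.0
```

```bash
python3 look.py 3; python3 go.py 424.5 279 280 3.417 496 408 280 2.577
```

```text
scene
313 361 608 [424.6 278.9] [92.5 55.1] 0.288 59.9
268 389 643 [498.4 406.5] [54. 96.] -0.581 59.7
side
319 400 1067 [425.8 278.9] [91.5 53.4] 0.29 57.2
265 448 1258 [497.5 408. ] [54.1 90.4] -0.552 57.1
t 16.67 p [588.7 -87.4 320.8] F [-0.8  0.6  0.5] gap 88.1 q [-0.19  0.08  1.7  -0.    1.36 -1.72]
 turn [-0.02  0.05 -2.59]  shift [1.46  9.932 1.021]
t 16.67 p [588.7 -87.4 320.8] F [-0.8  0.6  0.5] gap 88.1 q [-0.19  0.08  1.7  -0.    1.36 -1.72]
 turn [0.01 0.05 4.41]  shift [8.585 9.223 1.021]
```

Emit:
move_arm --pt "0 0 0 0 0 -0.9 1" --pt "0 0 0 0 0 -0.9 1" --pt "0 0 0 0 0 -0.8 1" --pt "0.15 1 0 0 0 0 1" --pt "0.15 1 0 0 0 0 1" --pt "0.15 1 0 0 0 0 1" --pt "0.15 1 0 0 0 0 1" --pt "0.15 1 0 0 0 0 1"

```text
t: 17.33
ee_pos: [501.7, 98.1, 314.7]
orientation: [[-0.962, -0.272, -0.004], [-0.272, 0.962, -0.0], [0.004, 0.001, -1.0]]
force: [0.4, 0.1, 0.1]
finger_gap: 88.0
gripper_force: 0.0
```

Emit:
move_arm --pt "0.15 1 0.2 0 0 0 1" --pt "0.15 1 0.2 0 0 0 1" --pt "0.15 1 0.2 0 0 0 1" --pt "0.15 1 0.2 0 0 0 1" --pt "0.1 0.9 0.2 0 0 0 1" --pt "0 0 0 0 0 0 1" --pt "0 0 0 0 0 0 1"

```text
t: 17.92
ee_pos: [421.2, 278.5, 274.4]
orientation: [[-0.961, -0.277, -0.005], [-0.277, 0.961, -0.003], [0.005, -0.002, -1.0]]
force: [1.0, 0.0, 0.2]
finger_gap: 88.0
gripper_force: 0.0
```

```bash
python3 wlook.py wB; python3 go.py 425 278.9 31 3.427
```

```text
320 206 4881 [425.6 276.2] [93.5 54.7] 0.274 57.1
396 279 127 [486.7 382.4] [ 2.8 86.2] -0.556 36.5
409 303 2977 [498.9 405.1] [55.1 93.5] -0.559 57.0
t 17.97 p [422.3 277.6 275.2] F [-0.4  1.4  0.2] gap 88.0 q [ 0.53 -0.07  1.93 -0.    1.29 -1.32]
 turn [-0.01 -0.03 -0.05]  shift [-0.073  0.011  6.105]
```

View pics/wB.png

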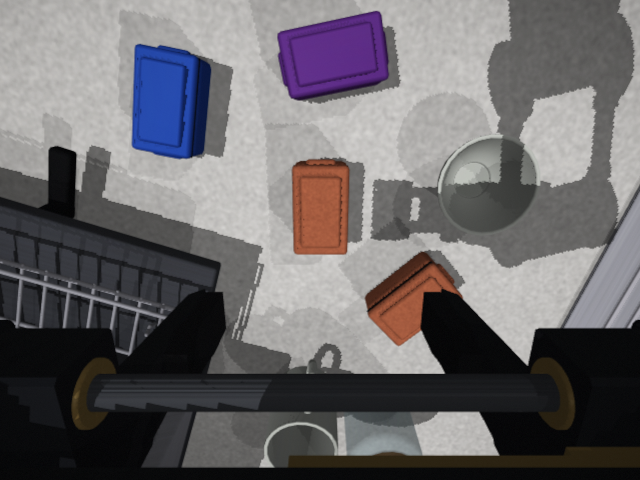

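Wrist view: dish B upright under the gripper at (320,206), C at (410,303), enough room for the fingers on both sides.

Emit:
move_arm --pt "-0.07 0.01 0.8 0 0 0 1" --pt "0 0 1 0 0 0 1" --pt "0 0 1 0 0 0 1" --pt "0 0 1 0 0 0 1" --pt "0 0 1 0 0 0 1" --pt "0 0 0 0 0 0 1" --pt "0 0 0 0 0 0 1"

```text
t: 18.55
ee_pos: [424.7, 276.4, 83.0]
orientation: [[-0.963, -0.271, -0.006], [-0.271, 0.963, -0.004], [0.007, -0.002, -1.0]]
force: [-0.3, 0.1, 1.0]
finger_gap: 88.5
gripper_force: 0.0
```

```bash
python3 go.py 425.3 277.7 32 3.42
```

```text
t 18.55 p [424.7 276.4  83. ] F [-0.3  0.1  1. ] gap 88.5 q [ 0.53  0.12  2.11 -0.    0.91 -1.32]
 turn [-0.02 -0.06 -0.03]  shift [-0.024  0.027  1.275]
```

Emit:
move_arm --pt "0 0.03 0.5 0 0 0 1" --pt "0 0 0.5 0 0 0 1" --pt "0 0 0.25 0 0 0 1" --pt "0 0 0 0 0 0 1" --pt "0 0 0 0 0 0 0.5" --pt "0 0 0 0 0 0 0.5" --pt "0 0 0 0 0 0 0.3" --pt "0 0 0 0 0 0 0"

```text
t: 19.22
ee_pos: [426.9, 280.8, 36.6]
orientation: [[-0.962, -0.273, 0.002], [-0.273, 0.962, 0.001], [-0.002, 0.001, -1.0]]
force: [-0.9, -0.0, -0.3]
finger_gap: 63.5
gripper_force: 0.0
```

Emit:
move_arm --pt "0 0 0 0 0 0 0" --pt "0 0 0 0 0 0 0" --pt "0 0 0 0 0 0 0" --pt "0 0 0 0 0 0 0"

```text
t: 19.55
ee_pos: [426.6, 280.3, 36.2]
orientation: [[-0.962, -0.273, 0.001], [-0.273, 0.962, 0.0], [-0.001, -0.0, -1.0]]
force: [0.3, -2.7, 6.0]
finger_gap: 55.9
gripper_force: 30.0
```

Emit:
move_arm --pt "0 0 -0.3 0 0 0 0" --pt "0 0 -0.7 0 0 0 0" --pt "0 0 -1 0 0 0 0" --pt "0 0 -1 0 0 0 0" --pt "0 0 -1 0 0 0 0" --pt "0 0 -1 0 0 0 0" --pt "0 0 -1 0 0 0 0" --pt "0 0 -1 0 0 0 0"

```text
t: 20.22
ee_pos: [424.5, 279.9, 316.8]
orientation: [[-0.962, -0.273, -0.002], [-0.273, 0.962, -0.0], [0.002, 0.0, -1.0]]
force: [0.5, -0.8, -4.6]
finger_gap: 55.8
gripper_force: 30.0
```

Emit:
move_arm --pt "0 0 0 0 0 0.6 0" --pt "0 0 0 0 0 0.8 0" --pt "0 0 0 0 0 0.8 0" --pt "0 0 0 0 0 0.4 0" --pt "0 0 0 0 0 0 0"

```text
t: 20.63
ee_pos: [424.9, 280.0, 314.7]
orientation: [[-0.999, 0.036, -0.002], [0.036, 0.999, -0.0], [0.002, -0.0, -1.0]]
force: [0.3, -0.1, -2.6]
finger_gap: 55.7
gripper_force: 30.0
```

```bash
python3 go.py 593 113.2 160 3.107
```

```text
t 20.63 p [424.9 280.  314.7] F [ 0.3 -0.1 -2.6] gap 55.7 q [ 0.53 -0.09  1.87  0.    1.36 -1.  ]
 turn [-0.   -0.01 -0.01]  shift [-4.345 -4.023  3.868]
```

Emit:
move_arm --pt "-0.5 -0.5 0 0 0 0 0" --pt "-0.75 -0.7 0 0 0 0 0" --pt "-0.75 -0.7 0 0 0 0 0" --pt "-0.75 -0.7 0 0 0 0 0" --pt "-0.75 -0.7 0 0 0 0 0" --pt "-0.6 -0.5 0 0 0 0 0" --pt "-0.25 -0.2 0.3 0 0 0 0" --pt "0 0 0.6 0 0 0 0"

```text
t: 21.3
ee_pos: [597.8, 112.1, 281.5]
orientation: [[-0.999, 0.037, 0.006], [0.037, 0.999, 0.0], [-0.006, 0.001, -1.0]]
force: [0.1, 0.5, -3.3]
finger_gap: 55.7
gripper_force: 30.0
```

Emit:
move_arm --pt "0 0 0.7 0 0 0 0" --pt "0 0 0.7 0 0 0 0" --pt "0 0 0.6 0 0 0 0" --pt "0 0 0.4 0 0 0 0" --pt "0 0 0 0 0 0 0" --pt "0 0 0 0 0 0 0"

```text
t: 21.8
ee_pos: [592.3, 114.5, 181.3]
orientation: [[-0.999, 0.034, -0.005], [0.034, 0.999, -0.0], [0.005, -0.0, -1.0]]
force: [0.2, 0.4, -3.0]
finger_gap: 55.3
gripper_force: 30.0
```

```bash
python3 go.py 591 113.2 160 3.107
```

```text
t 21.8 p [592.3 114.5 181.3] F [ 0.2  0.4 -3. ] gap 55.3 q [ 0.15  0.19  1.83  0.    1.13 -1.39]
 turn [-0.   -0.04  0.  ]  shift [ 0.031 -0.033  0.532]
```

Emit:
move_arm --pt "0.05 0 0.2 0 0 0 0" --pt "0 0 0.15 0 0 0 0" --pt "0 0 0 0 0 0 0" --pt "0 0 0 0 0 0 0"

```text
t: 22.13
ee_pos: [592.1, 114.3, 169.5]
orientation: [[-0.999, 0.035, 0.0], [0.035, 0.999, 0.0], [-0.0, 0.0, -1.0]]
force: [0.0, -1.0, -3.3]
finger_gap: 55.7
gripper_force: 30.0
```

Emit:
move_arm --pt "0 0 0.1 0 0 0 0" --pt "0 0 0.05 0 0 0 0" --pt "0 0 0 0 0 0 0" --pt "0 0 0 0 0 0 0"

```text
t: 22.47
ee_pos: [592.0, 114.2, 163.1]
orientation: [[-0.999, 0.035, -0.0], [0.035, 0.999, -0.0], [0.0, -0.0, -1.0]]
force: [-0.0, 1.0, -3.3]
finger_gap: 55.7
gripper_force: 30.0
```

Emit:
move_arm --pt "0 0 0.06 0 0 0 0" --pt "0 0 0.04 0 0 0 0" --pt "0 0 0 0 0 0 0" --pt "0 0 0 0 0 0 0"

```text
t: 22.8
ee_pos: [591.9, 114.2, 158.9]
orientation: [[-0.999, 0.035, -0.0], [0.035, 0.999, -0.0], [0.0, -0.0, -1.0]]
force: [-0.1, -0.6, -3.5]
finger_gap: 55.8
gripper_force: 30.0
```

Emit:
move_arm --pt "0 0 0.06 0 0 0 0" --pt "0 0 0.04 0 0 0 0" --pt "0 0 0 0 0 0 0" --pt "0 0 0 0 0 0 0"

```text
t: 23.13
ee_pos: [592.5, 114.3, 156.2]
orientation: [[-0.999, 0.035, 0.001], [0.035, 0.999, 0.0], [-0.001, 0.0, -1.0]]
force: [-2.6, -0.3, 3.2]
finger_gap: 55.6
gripper_force: 30.0
```

Emit:
move_arm --pt "0 0 0.02 0 0 0 0" --pt "0 0 0 0 0 0 0.75" --pt "0 0 0 0 0 0 0.75" --pt "0 0 0 0 0 0 0.75" --pt "0 0 0 0 0 0 0.75"

```text
t: 23.55
ee_pos: [592.2, 114.3, 154.2]
orientation: [[-0.999, 0.035, 0.0], [0.035, 0.999, 0.0], [-0.0, 0.0, -1.0]]
force: [0.1, -0.9, -0.2]
finger_gap: 65.9
gripper_force: 0.0
```

Emit:
move_arm --pt "0 0 -0.3 0 0 0 0.75" --pt "0 0 -0.8 0 0 0 0.75" --pt "0 0 -1 0 0 0 1" --pt "0 0 -1 0 0 0 1" --pt "0 0 -1 0 0 0 1" --pt "0 0 0 0 0 0 1"

```text
t: 24.05
ee_pos: [596.3, 114.9, 330.2]
orientation: [[-0.999, 0.035, 0.017], [0.035, 0.999, 0.003], [-0.017, 0.003, -1.0]]
force: [1.5, -0.5, 1.9]
finger_gap: 87.7
gripper_force: 0.0
```

```bash
python3 look.py 4; python3 go.py 496 408 280 2.58
```

```text
scene
329 107 145 [ 870.8 -766. ] [78.5 35.3] 0.618 71.7
267 389 645 [496.1 406.8] [55.2 94.8] -0.542 59.3
side
265 447 1275 [496.5 408.1] [54.7 91.3] -0.572 56.8
t 24.15 p [593.6 114.5 322.3] F [ 0.4 -0.4 -0. ] gap 87.8 q [ 0.15  0.09  1.68  0.    1.37 -1.39]
 turn [0.02 0.05 4.38]  shift [5.972 4.912 1.058]
```

Emit:
move_arm --pt "0 0 0 0 0 0.9 1" --pt "0 0 0 0 0 0.9 1" --pt "0 0 0 0 0 0.9 1" --pt "0 0 0 0 0 0.9 1" --pt "0 0 0 0 0 0.8 1" --pt "0.9 0.8 0 0 0 0 1" --pt "0.9 0.8 0 0 0 0 1" --pt "0.9 0.8 0 0 0 0 1"

```text
t: 24.82
ee_pos: [556.2, 234.4, 315.9]
orientation: [[-0.844, 0.536, -0.004], [0.536, 0.844, -0.001], [0.003, -0.003, -1.0]]
force: [0.5, -0.0, -0.2]
finger_gap: 88.4
gripper_force: 0.0
```

Emit:
move_arm --pt "0.9 0.8 0.2 0 0 0 1" --pt "0.9 0.8 0.3 0 0 0 1" --pt "0.9 0.7 0.3 0 0 0 1" --pt "0.5 0.2 0.2 0 0 0 1" --pt "0 0 0 0 0 0 1" --pt "0 0 0 0 0 0 1"

```text
t: 25.32
ee_pos: [506.6, 368.2, 279.8]
orientation: [[-0.847, 0.532, -0.004], [0.532, 0.847, -0.003], [0.002, -0.005, -1.0]]
force: [-0.2, -0.1, -0.6]
finger_gap: 88.2
gripper_force: 0.0
```

```bash
python3 wlook.py wC; python3 go.py 497 407 32 2.58
```

```text
353 175 5123 [499.6 406.6] [54.8 93.9] -0.559 57.0
t 25.37 p [507.7 367.5 281. ] F [ 0.2 -0.6  0.3] gap 88.2 q [ 0.59  0.16  1.68 -0.    1.31 -0.42]
 turn [-0.03 -0.01 -0.  ]  shift [0.753 0.693 6.224]
```

View pics/wC.png

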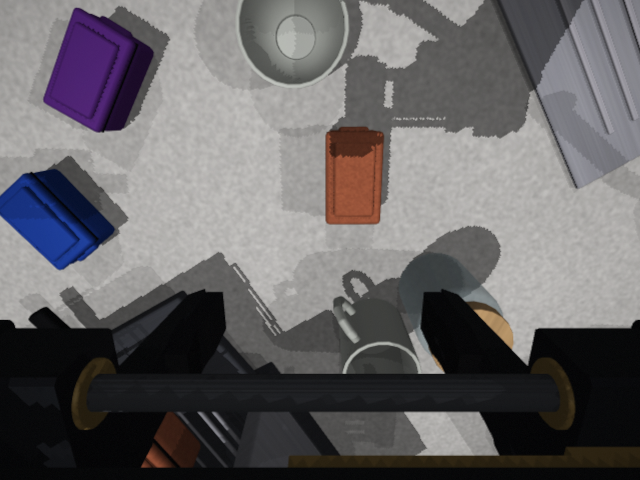

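Wrist view: dish C upright at (353,175), free on both long sides; bowl at (295,40) and mug at (375,340) are clear of the fingers.

Emit:
move_arm --pt "0.73 0.7 0 0 0 0 1" --pt "0 0 1 0 0 0 1" --pt "0 0 1 0 0 0 1" --pt "0 0 1 0 0 0 1" --pt "0 0 1 0 0 0 1" --pt "0 0 0.9 0 0 0 1" --pt "0 0 0 0 0 0 1" --pt "0 0 0 0 0 0 1"

```text
t: 26.03
ee_pos: [498.1, 404.7, 84.7]
orientation: [[-0.844, 0.536, -0.005], [0.536, 0.844, -0.004], [0.002, -0.006, -1.0]]
force: [-0.2, 0.3, -0.0]
finger_gap: 87.9
gripper_force: 0.0
```

```bash
python3 go.py 498 407 32 2.58
```

```text
t 26.03 p [498.1 404.7  84.7] F [-0.2  0.3 -0. ] gap 87.9 q [ 0.64  0.35  1.82 -0.    0.98 -0.36]
 turn [-0.05 -0.02 -0.03]  shift [0.032 0.049 1.317]
```

Emit:
move_arm --pt "0 0 0.5 0 0 0 1" --pt "0 0 0.5 0 0 0 1" --pt "0 0 0.35 0 0 0 1" --pt "0 0 0 0 0 0 1" --pt "0 0 0 0 0 0 0.5" --pt "0 0 0 0 0 0 0.5" --pt "0 0 0 0 0 0 0.3" --pt "0 0 0 0 0 0 0"

```text
t: 26.7
ee_pos: [499.8, 408.0, 34.6]
orientation: [[-0.845, 0.534, 0.002], [0.534, 0.845, 0.002], [-0.001, 0.003, -1.0]]
force: [-0.0, 0.7, 0.1]
finger_gap: 63.7
gripper_force: 0.0
```

Emit:
move_arm --pt "0 0 0 0 0 0 0" --pt "0 0 0 0 0 0 0" --pt "0 0 0 0 0 0 0" --pt "0 0 0 0 0 0 0"

```text
t: 27.03
ee_pos: [499.2, 407.6, 33.9]
orientation: [[-0.846, 0.534, 0.001], [0.534, 0.846, 0.001], [-0.0, 0.001, -1.0]]
force: [-1.9, -1.7, 6.0]
finger_gap: 55.6
gripper_force: 30.0
```

Emit:
move_arm --pt "0 0 -0.3 0 0 0 0" --pt "0 0 -0.7 0 0 0 0" --pt "0 0 -1 0 0 0 0" --pt "0 0 -1 0 0 0 0" --pt "0 0 -1 0 0 0 0" --pt "0 0 -1 0 0 0 0" --pt "0 0 -1 0 0 0 0" --pt "0 0 -1 0 0 0 0"

```text
t: 27.7
ee_pos: [497.7, 406.6, 313.7]
orientation: [[-0.845, 0.534, -0.002], [0.534, 0.845, -0.001], [0.001, -0.002, -1.0]]
force: [1.1, 0.8, -4.8]
finger_gap: 55.6
gripper_force: 30.0
```

Emit:
move_arm --pt "0 0 0 0 0 -0.6 0" --pt "0 0 0 0 0 -0.8 0" --pt "0 0 0 0 0 -0.8 0" --pt "0 0 0 0 0 -0.8 0" --pt "0 0 0 0 0 -0.8 0" --pt "0 0 0 0 0 -0.6 0" --pt "0 0 0 0 0 0 0"

```text
t: 28.28
ee_pos: [498.0, 406.7, 311.5]
orientation: [[-0.999, 0.034, -0.002], [0.034, 0.999, -0.002], [0.002, -0.002, -1.0]]
force: [-0.0, -1.3, -4.9]
finger_gap: 55.9
gripper_force: 30.0
```

```bash
python3 look.py 5; python3 go.py 589.5 13.3 160 3.107
```

```text
scene
330 107 119 [ 868.8 -767.6] [78.7 38.8] 0.7 71.8
side
280 94 200 [ 872.4 -763.3] [71.6 28.6] 0.567 72.5
t 28.38 p [498.2 407.  311.9] F [-0.1 -0.1 -4.2] gap 55.5 q [ 0.65  0.18  1.6   0.    1.37 -0.89]
 turn [-0.01 -0.01 -0.02]  shift [-2.621 -9.757  3.797]
```

```bash
cat > rack.py <<'E'
import sys
from h import *
for n in("scene","side"):
    im=cv2.imread(f"pics/{n}{sys.argv[1]}.png");W=cloud(n,np.load(f"pics/{n}{sys.argv[1]}.npy"))
    h=cv2.cvtColor(im,cv2.COLOR_BGR2HSV);m=((h[...,0]<14)&(h[...,1]>100)&(W[...,2]>155)&(W[...,2]<190)&(W[...,0]>500)&(W[...,0]<680)&(abs(W[...,1]-12)<180))
    l,k=ndimage.label(m)
    for j in range(1,k+1):
        p=W[l==j]
        if len(p)<60:continue
        q=(p[:,:2]-[641.5,11.5])@np.array([[.9994,.035],[-.035,.9994]])
        r=cv2.minAreaRect(q.astype(np.float32));print(n,len(p),np.round(r[0],1),np.round(r[1],1),round(r[2],1),np.percentile(p[:,2],[5,95]))
E
python3 rack.py 5
```

```text
scene 226 [-29.7 -99.5] [63.1 53.2] 85.6 [157.635 180.549]
scene 584 [-55.5  99.3] [94.6 61.2] 0.6 [158.672 179.243]
side 706 [ -48.9 -100.6] [58.5 89.7] 89.9 [157.975 177.307]
side 307 [-85.3 101.6] [57.  31.3] 87.1 [156.497 175.656]
```

Emit:
move_arm --pt "-0.2 -0.8 0 0 0 0 0" --pt "-0.25 -1 0 0 0 0 0" --pt "-0.25 -1 0 0 0 0 0" --pt "-0.25 -1 0 0 0 0 0" --pt "-0.25 -1 0 0 0 0 0" --pt "-0.25 -1 0 0 0 0 0" --pt "-0.25 -1 0 0 0 0 0" --pt "-0.25 -1 0 0 0 0 0"

```text
t: 29.05
ee_pos: [565.4, 90.8, 312.8]
orientation: [[-0.999, 0.037, -0.0], [0.037, 0.999, 0.0], [0.0, 0.0, -1.0]]
force: [1.2, 0.5, -5.3]
finger_gap: 55.9
gripper_force: 30.0
```

Emit:
move_arm --pt "-0.3 -1 0 0 0 0 0" --pt "-0.3 -0.7 0 0 0 0 0" --pt "-0.1 -0.26 0 0 0 0 0" --pt "0 0 0.3 0 0 0 0" --pt "0 0 0.6 0 0 0 0" --pt "0 0 0.5 0 0 0 0" --pt "0 0 0 0 0 0 0" --pt "0 0 0 0 0 0 0"

```text
t: 29.72
ee_pos: [589.1, 14.8, 254.5]
orientation: [[-0.999, 0.035, -0.005], [0.035, 0.999, 0.001], [0.005, 0.001, -1.0]]
force: [-0.3, 0.1, -5.1]
finger_gap: 55.7
gripper_force: 30.0
```

```bash
python3 go.py 589.5 13.3 160 3.107
```

```text
t 29.72 p [589.1  14.8 254.5] F [-0.3  0.1 -5.1] gap 55.7 q [-0.02  0.1   1.79  0.    1.25 -1.55]
 turn [ 0.   -0.04 -0.  ]  shift [-0.012 -0.037  2.364]
```

Emit:
move_arm --pt "0 -0.03 0.5 0 0 0 0" --pt "0 0 0.6 0 0 0 0" --pt "0 0 0.5 0 0 0 0" --pt "0 0 0.4 0 0 0 0" --pt "0 0 0.2 0 0 0 0" --pt "0 0 0 0 0 0 0" --pt "0 0 0 0 0 0 0"

```text
t: 30.3
ee_pos: [591.5, 12.8, 170.0]
orientation: [[-0.999, 0.035, 0.001], [0.035, 0.999, 0.0], [-0.001, 0.0, -1.0]]
force: [-0.5, 0.1, -3.8]
finger_gap: 55.7
gripper_force: 30.0
```

Emit:
move_arm --pt "0 0 0.06 0 0 0 0" --pt "0 0 0.04 0 0 0 0" --pt "0 0 0 0 0 0 0" --pt "0 0 0 0 0 0 0"

```text
t: 30.63
ee_pos: [591.3, 12.3, 165.6]
orientation: [[-0.999, 0.035, 0.001], [0.035, 0.999, -0.0], [-0.001, 0.0, -1.0]]
force: [-0.1, -0.0, -4.4]
finger_gap: 55.4
gripper_force: 30.0
```

Expected contact near 155.

Emit:
move_arm --pt "0 0 0.08 0 0 0 0" --pt "0 0 0.06 0 0 0 0" --pt "0 0 0 0 0 0 0" --pt "0 0 0 0 0 0 0"

```text
t: 30.97
ee_pos: [592.4, 12.2, 160.8]
orientation: [[-0.999, 0.035, 0.004], [0.035, 0.999, -0.0], [-0.004, 0.0, -1.0]]
force: [3.1, 0.5, 2.5]
finger_gap: 55.7
gripper_force: 30.0
```

Emit:
move_arm --pt "0 0 0.06 0 0 0 0" --pt "0 0 0.04 0 0 0 0" --pt "0 0 0 0 0 0 0" --pt "0 0 0 0 0 0 0"

```text
t: 31.3
ee_pos: [594.3, 12.1, 158.1]
orientation: [[-0.999, 0.035, 0.008], [0.035, 0.999, -0.0], [-0.008, -0.0, -1.0]]
force: [5.3, -0.5, 4.5]
finger_gap: 55.7
gripper_force: 30.0
```

Emit:
move_arm --pt "0 0 0.06 0 0 0 0" --pt "0 0 0 0 0 0 0" --pt "0 0 0 0 0 0 0"

```text
t: 31.55
ee_pos: [594.5, 12.1, 155.9]
orientation: [[-0.999, 0.035, 0.008], [0.035, 0.999, -0.0], [-0.008, 0.0, -1.0]]
force: [6.2, -0.1, 6.0]
finger_gap: 55.9
gripper_force: 30.0
```

```bash
python3 go.py 589.5 13.3 155 3.107;python3 - <<'E'
from h import *
im,d=cams.capture("side");W=cloud("side",d);cv2.imwrite("pics/sd6.png",cv2.resize(im[150:340,130:340],None,fx=3,fy=3))
im,d=cams.capture("wrist");cv2.imwrite("pics/w6.png",im)
E
```

```text
t 31.55 p [594.5  12.1 155.9] F [ 6.2 -0.1  6. ] gap 55.9 q [-0.02  0.19  1.88 -0.    1.06 -1.56]
 turn [ 0.    0.07 -0.01]  shift [0.126 0.025 0.022]
```

View pics/sd6.png

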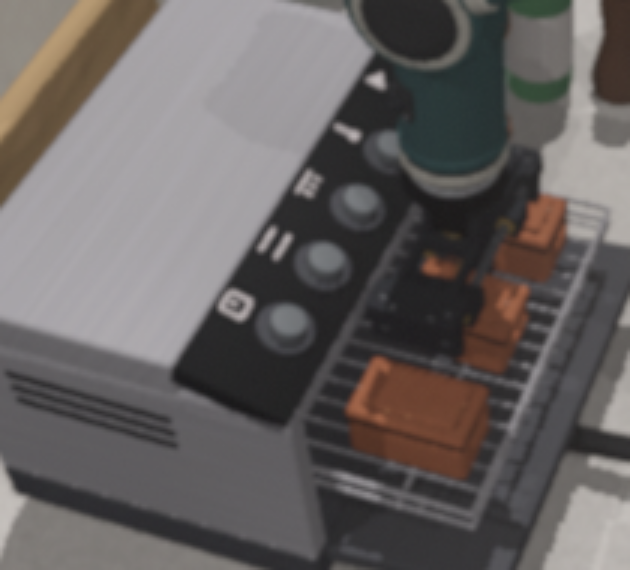

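Crop: the third dish is on the rack, level, between the other two, both upright; nothing caught on the rim.

Emit:
move_arm --pt "0 0 0 0 0 0 0" --pt "0 0 0 0 0 0 0.75" --pt "0 0 0 0 0 0 0.75" --pt "0 0 0 0 0 0 0.75" --pt "0 0 0 0 0 0 0.75"

```text
t: 32.07
ee_pos: [589.9, 12.3, 152.0]
orientation: [[-0.999, 0.035, -0.002], [0.035, 0.999, 0.0], [0.002, -0.0, -1.0]]
force: [0.0, 0.2, -0.1]
finger_gap: 66.1
gripper_force: 0.0
```

Emit:
move_arm --pt "0 0 -0.3 0 0 0 0.75" --pt "0 0 -0.8 0 0 0 0.75" --pt "0 0 -1 0 0 0 0.75" --pt "0 0 -1 0 0 0 0.75" --pt "1 0 -1 0 0 0 0.75" --pt "1 0 0 0 0 0 0.75" --pt "1 0 0 0 0 0 0.75" --pt "0 0 0 0 0 0 0.75"

```text
t: 32.73
ee_pos: [474.7, 16.5, 306.2]
orientation: [[-0.999, 0.035, -0.004], [0.035, 0.999, 0.0], [0.004, 0.0, -1.0]]
force: [-0.5, 0.5, -1.2]
finger_gap: 66.4
gripper_force: 0.0
```

```bash
python3 look.py 7; python3 rack.py 7; python3 go.py 457 17 29 3.107
```

```text
scene
side
280 94 198 [ 872.4 -764.8] [71.1 28.1] 0.564 71.6
scene 119 [-19.2 -99.6] [33.9 60.8] 2.8 [158.876 178.732]
scene 529 [-49.8  -1.5] [60.9 97.8] 89.9 [157.919 179.412]
scene 590 [-55.7 100.3] [65.4 96.3] 87.7 [157.512 179.606]
side 539 [-49.2 -98.6] [57.2 90.2] 89.7 [157.374 177.213]
side 836 [-47.9  -0.5] [92.5 59.5] 1.0 [158.471 176.953]
side 983 [-55.5 101.7] [58.5 93.6] 89.2 [158.875 176.951]
t 32.83 p [480.2  16.3 307.1] F [1.2 0.1 0.3] gap 66.3 q [-0.02 -0.14  1.93  0.    1.35 -1.55]
 turn [ 0.    0.01 -0.01]  shift [ 0.58  -0.002  6.952]
```

Emit:
move_arm --pt "0.55 0 0 0 0 0 0.75" --pt "0 0 1 0 0 0 0.75" --pt "0 0 1 0 0 0 0.75" --pt "0 0 1 0 0 0 0.75" --pt "0 0 1 0 0 0 0.75" --pt "0 0 1 0 0 0 0.75" --pt "0 0 0.7 0 0 0 0.75" --pt "0 0 0 0 0 0 0.75"

```text
t: 33.5
ee_pos: [455.3, 16.9, 72.3]
orientation: [[-0.999, 0.036, -0.012], [0.036, 0.999, 0.0], [0.012, -0.0, -1.0]]
force: [-0.2, 0.1, 0.1]
finger_gap: 66.1
gripper_force: 0.0
```

```bash
python3 go.py 457 17 28 3.107
```

```text
t 33.5 p [455.3  16.9  72.3] F [-0.2  0.1  0.1] gap 66.1 q [-0.02  0.05  2.22 -0.    0.89 -1.55]
 turn [-0.   -0.1  -0.01]  shift [-0.042  0.003  1.107]
```

Emit:
move_arm --pt "0 0 0.4 0 0 0 0.75" --pt "0 0 0.4 0 0 0 0.75" --pt "0 0 0.2 0 0 0 0.75" --pt "0 0 0 0 0 0 0.75" --pt "0 0 0 0 0 0 0" --pt "0 0 0 0 0 0 0" --pt "0 0 0 0 0 0 0" --pt "0 0 0 0 0 0 0"

```text
t: 34.17
ee_pos: [460.5, 16.9, 39.5]
orientation: [[-0.999, 0.035, 0.002], [0.035, 0.999, -0.0], [-0.002, 0.0, -1.0]]
force: [0.7, -0.4, -0.4]
finger_gap: 41.7
gripper_force: 0.0
```

Emit:
move_arm --pt "0 0 0 0 0 0 0" --pt "0 0 0 0 0 0 0" --pt "0 0 0 0 0 0 0" --pt "0 0 0 0 0 0 0" --pt "0 0 0 0 0 0 0"

```text
t: 34.58
ee_pos: [459.6, 16.9, 38.6]
orientation: [[-0.999, 0.035, 0.0], [0.035, 0.999, -0.0], [-0.0, -0.0, -1.0]]
force: [-1.3, 0.0, 3.1]
finger_gap: 21.9
gripper_force: 30.0
```

```bash
python3 go.py 457 17 28 3.107
```

```text
t 34.58 p [459.6  16.9  38.6] F [-1.3  0.   3.1] gap 21.9 q [-0.02  0.11  2.24 -0.    0.8  -1.55]
 turn [-0.    0.   -0.01]  shift [0.066 0.    0.265]
```

Emit:
move_arm --pt "0.04 0 -0.3 0 0 0 0" --pt "0.01 0 -0.38 0 0 0 0" --pt "-0.02 0 -0.38 0 0 0 0" --pt "-0.05 0 -0.37 0 0 0 0" --pt "-0.08 0 -0.37 0 0 0 0" --pt "-0.11 0 -0.36 0 0 0 0"

```text
t: 35.08
ee_pos: [466.6, 16.7, 123.7]
orientation: [[-0.999, 0.035, -0.003], [0.035, 0.999, 0.0], [0.003, -0.0, -1.0]]
force: [2.8, 0.1, -9.2]
finger_gap: 21.8
gripper_force: 30.0
```

```bash
python3 go.py 593.5 12 235 3.107
```

```text
t 35.08 p [466.6  16.7 123.7] F [ 2.8  0.1 -9.2] gap 21.8 q [-0.02 -0.01  2.16  0.    0.99 -1.55]
 turn [-0.   -0.02 -0.01]  shift [-3.176 -0.007 -2.782]
```

Emit:
move_arm --pt "-0.14 0 -0.35 0 0 0 0" --pt "-0.17 0 -0.34 0 0 0 0" --pt "-0.19 0 -0.32 0 0 0 0" --pt "-0.22 0 -0.31 0 0 0 0" --pt "-0.24 0 -0.29 0 0 0 0" --pt "-0.27 0 -0.27 0 0 0 0" --pt "-0.29 0 -0.25 0 0 0 0"

```text
t: 35.67
ee_pos: [525.0, 14.6, 207.6]
orientation: [[-0.999, 0.035, -0.01], [0.035, 0.999, 0.0], [0.01, -0.0, -1.0]]
force: [-4.0, -0.7, -4.6]
finger_gap: 21.3
gripper_force: 30.0
```

```bash
python3 go.py 593.5 12 235 3.107
```

```text
t 35.67 p [525.   14.6 207.6] F [-4.  -0.7 -4.6] gap 21.3 q [-0.02  0.02  1.97  0.    1.17 -1.56]
 turn [-0.   -0.08 -0.01]  shift [-1.714 -0.005 -0.685]
```

Emit:
move_arm --pt "-0.31 0 -0.22 0 0 0 0" --pt "-0.32 0 -0.2 0 0 0 0" --pt "-0.34 0 -0.17 0 0 0 0" --pt "-0.35 0 -0.14 0 0 0 0" --pt "-0.36 0 -0.11 0 0 0 0" --pt "0 0 0 0 0 0 0"

```text
t: 36.17
ee_pos: [597.1, 12.1, 243.8]
orientation: [[-0.999, 0.036, -0.0], [0.036, 0.999, 0.0], [0.0, 0.0, -1.0]]
force: [0.8, -0.7, 2.2]
finger_gap: 21.5
gripper_force: 30.0
```

Emit:
move_arm --pt "-0.06 0 0 0 0 0 0" --pt "0 0 0 0 0 0 0" --pt "0 0 0 0 0 0 0"

```text
t: 36.42
ee_pos: [597.4, 12.1, 243.8]
orientation: [[-0.999, 0.035, -0.001], [0.035, 0.999, -0.0], [0.001, -0.0, -1.0]]
force: [-2.0, -0.0, 4.5]
finger_gap: 21.5
gripper_force: 30.0
```

Emit:
move_arm --pt "-0.1 0 0 0 0 0 0" --pt "-0.1 0 0 0 0 0 0" --pt "0 0 0 0 0 0 0"

```text
t: 36.67
ee_pos: [601.5, 11.9, 244.6]
orientation: [[-0.999, 0.035, -0.011], [0.035, 0.999, 0.0], [0.011, -0.0, -1.0]]
force: [-17.8, -0.7, 15.2]
finger_gap: 21.4
gripper_force: 30.0
```

```bash
python3 go.py 593.5 12 235 3.107
python3 - <<'E'
from h import *
for n in("scene","side"):
    im,X=cams.capture(n);X=cloud(n,X).reshape(-1,3)
    q=(X[:,:2]-[641.5,11.5])@np.array([[.9994,.035],[-.035,.9994]])
    for z0,z1 in((70,100),(100,130),(130,160),(160,200)):
        m=(X[:,2]>z0)&(X[:,2]<z1)&(abs(q[:,0]+20)<30)&(abs(q[:,1])<165);print(n,z0,m.sum(),np.median(q[m,0]))
    D=np.load(f"pics/{n}0.npy");X=cloud(n,D).reshape(-1,3);q=(X[:,:2]-[641.5,11.5])@np.array([[.9994,.035],[-.035,.9994]])
    for z0,z1 in((70,100),(100,130),(130,160),(160,200)):
        m=(X[:,2]>z0)&(X[:,2]<z1)&(abs(q[:,0]+20)<30)&(abs(q[:,1])<165);print('  start',m.sum(),np.median(q[m,0]))
E
```

```text
t 36.67 p [601.5  11.9 244.6] F [-17.8  -0.7  15.2] gap 21.4 q [-0.02  0.14  1.77 -0.    1.25 -1.56]
 turn [-0.   -0.09 -0.01]  shift [ 0.2   -0.005  0.24 ]
scene 70 358 -19.511992166727044
scene 100 358 -20.013935863050857
scene 130 355 -20.165785979819375
scene 160 499 -19.429629126681377
  start 341 -19.626634711249633
  start 377 -20.198068415451658
  start 352 -19.987101471768646
  start 563 -19.50023384363448
side 70 396 -19.524468041652007
side 100 429 -19.930680985306097
side 130 423 -19.867624589697414
side 160 564 -19.28741060493899
  start 402 -19.495878319398493
  start 441 -19.98417592742979
  start 427 -19.928834592111034
  start 779 -19.179541455274066
```

Emit:
move_arm --pt "0.15 0 0 0 0 0 0" --pt "0 0 0 0 0 0 0.75" --pt "0 0 0 0 0 0 0.75" --pt "0 0 0 0 0 0 0.75" --pt "0 0 0 0 0 0 0.75" --pt "0 0 0 0 0 0 0.75" --pt "0 0 -0.3 0 0 0 0.75" --pt "0 0 -0.6 0 0 0 0.75"

```text
t: 37.43
ee_pos: [598.2, 12.0, 276.5]
orientation: [[-0.999, 0.035, -0.007], [0.035, 0.999, 0.0], [0.007, -0.0, -1.0]]
force: [-0.3, -1.4, 0.5]
finger_gap: 64.9
gripper_force: 0.0
```

Emit:
move_arm --pt "0 0 -1 0 0 0 0.75" --pt "0 0 -1 0 0 0 0" --pt "0 0 -1 0 0 0 0" --pt "-0.9 0 -0.8 0 0 0 0" --pt "-0.9 0 0 0 0 0 0" --pt "0 0 0 0 0 0 0" --pt "0 0 0 0 0 0 0" --pt "0 0 0 0 0 0 0"

```text
t: 38.1
ee_pos: [667.0, 9.6, 426.7]
orientation: [[-0.999, 0.035, -0.002], [0.035, 0.999, 0.0], [0.002, 0.0, -1.0]]
force: [-0.1, -0.5, -0.4]
finger_gap: 21.6
gripper_force: 0.0
```

Run:
```python
from h import *
o=monitor.get_obs();i=cams.camera_info("wrist");im,d=cams.capture("wrist");cv2.imwrite("pics/w8.png",im);np.save("pics/w8.npy",d)
print(o["ee_pos"],o["finger_gap"])
W=cloud("wrist",d,i);g=cv2.cvtColor(im,cv2.COLOR_BGR2GRAY);h=cv2.cvtColor(im,cv2.COLOR_BGR2HSV)
z=W[...,2];roi=(z>215)&(z<275)&(W[...,0]>600)&(W[...,0]<740)&(abs(W[...,1]-12)<185)
c=roi&(g<45)
p=W[c]
A=np.c_[p[:,:2],np.ones(len(p))]
for _ in range(5):
    s=np.linalg.lstsq(A,p[:,2],rcond=None)[0];r=abs(p[:,2]-A@s);k=r<3;p=p[k];A=A[k]
print('plane',s,len(p),np.degrees(np.arctan(np.hypot(*s[:2]))))
dist=(z-(W[...,0]*s[0]+W[...,1]*s[1]+s[2]))/np.sqrt(1+s[0]**2+s[1]**2)
l,n=ndimage.label(roi&(dist>10.5)&(dist<18))
for j in range(1,n+1):
    q=W[l==j]
    if len(q)<80:continue
    (u,v),rr=cv2.minEnclosingCircle(np.argwhere(l==j)[:,::-1].astype(np.float32));(a,b),wh,_=cv2.minAreaRect(q[:,:2].astype(np.float32))
    print(len(q),(round(u),round(v),round(rr)),'rect',round(a,1),round(b,1),np.round(wh,1),'med',np.median(q,0),dist[l==j].mean())
```

```text
[667.006   9.607 426.696] 21.629159142649403
plane [ 0.365 -0.013 -7.357] 28038 20.07833253546546
1147 (178, 221, 19) rect 665.8 -116.7 [31.6 32. ] med [ 665.072 -116.175  251.766] 13.74240058213952
666 (252, 221, 15) rect 668.0 -53.2 [24.6 24.5] med [667.459 -52.872 251.86 ] 13.696161181698267
656 (322, 221, 15) rect 670.0 8.5 [24.9 23.5] med [669.496   8.707 251.812] 13.69730937676561
663 (393, 221, 15) rect 672.3 70.3 [24.9 24. ] med [671.778  70.013 252.009] 13.774667011028555
671 (464, 221, 15) rect 674.3 131.9 [23.7 24.1] med [674.011 131.368 251.873] 13.680319736150073
```

View pics/w8.png

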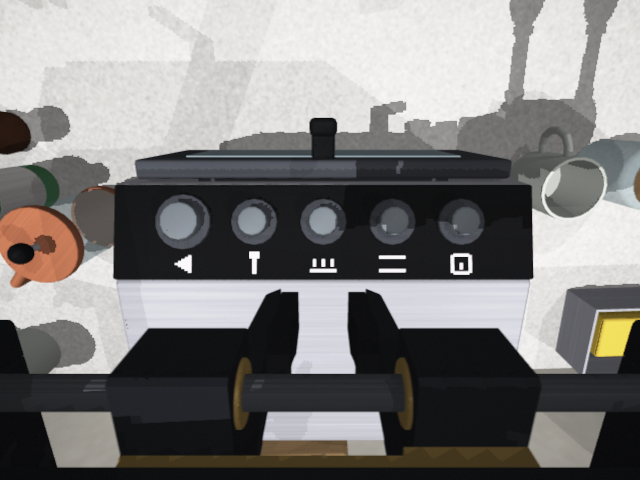

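The wrist view shows the door shut and the keys in row 221: start (178), temperature (252), grill (322), bake (393), timer (464), marks below confirming.

Emit:
move_arm --pt "-0.08 0.8 0.5 0 0 0 0" --pt "0 0.7 0.8 0 0 0 0" --pt "0 0 1 0 0 0 0" --pt "0 0 0.8 0 0 0 0" --pt "0 0 0.2 0 0 0 0" --pt "0 0 0 0 0 0 0" --pt "0 0 0 0 0 0 0"

```text
t: 38.73
ee_pos: [672.4, 68.7, 297.3]
orientation: [[-0.999, 0.036, 0.001], [0.036, 0.999, 0.0], [-0.001, 0.0, -1.0]]
force: [0.5, -0.5, 0.8]
finger_gap: 0.1
gripper_force: 0.0
```

```bash
python3 go.py 672 70.3 266 3.107
```

```text
t 38.73 p [672.4  68.7 297.3] F [ 0.5 -0.5  0.8] gap 0.1 q [ 0.06  0.24  1.55  0.    1.35 -1.47]
 turn [ 0.    0.01 -0.01]  shift [0.011 0.041 0.782]
```

Emit:
move_arm --pt "0 0.03 0.4 0 0 0 0" --pt "0 0 0.2 0 0 0 0" --pt "0 0 0.15 0 0 0 0" --pt "0 0 0.12 0 0 0 0" --pt "0 0 0 0 0 0 0" --pt "0 0 0 0 0 0 0"

```text
t: 39.23
ee_pos: [673.9, 69.8, 263.5]
orientation: [[-0.999, 0.036, 0.004], [0.036, 0.999, 0.0], [-0.004, 0.0, -1.0]]
force: [-0.4, -0.8, 5.4]
finger_gap: 0.7
gripper_force: 2.2
```

Emit:
move_arm --pt "0 0 0.1 0 0 0 0" --pt "0 0 0.08 0 0 0 0" --pt "0 0 0 0 0 0 0"

```text
t: 39.48
ee_pos: [674.5, 69.9, 262.0]
orientation: [[-0.999, 0.036, 0.008], [0.036, 0.999, 0.0], [-0.008, 0.0, -1.0]]
force: [-8.2, -1.0, 21.8]
finger_gap: 0.7
gripper_force: 11.2
```

Emit:
move_arm --pt "0 0 -0.5 0 0 0 0" --pt "0 0 -0.7 0 0 0 0" --pt "0 -0.8 0 0 0 0 0" --pt "0 -0.8 0 0 0 0 0" --pt "0 -0.8 0 0 0 0 0" --pt "0 -0.65 0 0 0 0 0" --pt "0 0 0 0 0 0 0" --pt "0 0 0 0 0 0 0"

```text
t: 40.15
ee_pos: [668.2, -53.3, 302.2]
orientation: [[-0.999, 0.038, 0.0], [0.038, 0.999, 0.0], [-0.0, 0.0, -1.0]]
force: [-0.2, 0.9, 0.1]
finger_gap: 0.5
gripper_force: 0.0
```

```bash
python3 go.py 668 -52.5 262 3.107
```

```text
t 40.15 p [668.2 -53.3 302.2] F [-0.2  0.9  0.1] gap 0.5 q [-0.12  0.23  1.55  0.    1.36 -1.65]
 turn [ 0.    0.   -0.03]  shift [0.007 0.019 1.005]
```

Emit:
move_arm --pt "0 0 0.5 0 0 0 0" --pt "0 0 0.25 0 0 0 0" --pt "0 0 0.15 0 0 0 0" --pt "0 0 0.15 0 0 0 0" --pt "0 0 0.1 0 0 0 0" --pt "0 0 0 0 0 0 0" --pt "0 0 0 0 0 0 0"

```text
t: 40.73
ee_pos: [668.9, -50.8, 261.8]
orientation: [[-0.999, 0.034, 0.004], [0.034, 0.999, -0.0], [-0.004, 0.0, -1.0]]
force: [-7.3, 1.0, 18.2]
finger_gap: 0.5
gripper_force: 10.1
```

Emit:
move_arm --pt "0 0 -0.5 0 0 0 0" --pt "0 0 -0.7 0 0 0 0" --pt "0 0.8 0 0 0 0 0" --pt "0 0.8 0 0 0 0 0" --pt "0 0.8 0 0 0 0 0" --pt "0 0.8 0 0 0 0 0" --pt "0 0.8 0 0 0 0 0" --pt "0 0.6 0 0 0 0 0"

```text
t: 41.4
ee_pos: [674.3, 135.5, 303.8]
orientation: [[-0.999, 0.033, -0.001], [0.033, 0.999, 0.001], [0.001, 0.001, -1.0]]
force: [0.8, 0.2, -0.3]
finger_gap: 0.4
gripper_force: 0.0
```

Emit:
move_arm --pt "0 0 0 0 0 0 0" --pt "0 0 0 0 0 0 0"

```text
t: 41.57
ee_pos: [674.4, 134.1, 303.5]
orientation: [[-0.999, 0.032, -0.001], [0.032, 0.999, -0.0], [0.001, -0.0, -1.0]]
force: [-0.3, -0.3, -0.5]
finger_gap: 0.5
gripper_force: 0.0
```

```bash
python3 go.py 674.3 132 262 3.107
```

```text
t 41.57 p [674.4 134.1 303.5] F [-0.3 -0.3 -0.5] gap 0.5 q [ 0.16  0.26  1.51 -0.    1.37 -1.38]
 turn [-0.   -0.01  0.02]  shift [ 0.001 -0.052  1.038]
```

Emit:
move_arm --pt "0 -0.05 0.5 0 0 0 0" --pt "0 0 0.25 0 0 0 0" --pt "0 0 0.15 0 0 0 0" --pt "0 0 0.15 0 0 0 0" --pt "0 0 0.14 0 0 0 0" --pt "0 0 0 0 0 0 0" --pt "0 0 0 0 0 0 0"

```text
t: 42.15
ee_pos: [675.5, 128.9, 261.9]
orientation: [[-0.999, 0.036, 0.004], [0.036, 0.999, -0.0], [-0.004, -0.0, -1.0]]
force: [-8.1, -2.2, 16.9]
finger_gap: 0.4
gripper_force: 9.0
```

Emit:
move_arm --pt "0 0 -0.5 0 0 0 0" --pt "0 0 -0.7 0 0 0 0" --pt "0 -0.9 0 0 0 0 0" --pt "0 -0.9 0 0 0 0 0" --pt "0 -0.9 0 0 0 0 0" --pt "0 -0.9 0 0 0 0 0" --pt "0 -0.9 0 0 0 0 0" --pt "0 -0.9 0 0 0 0 0"

```text
t: 42.82
ee_pos: [666.6, -88.1, 304.4]
orientation: [[-0.999, 0.036, -0.0], [0.036, 0.999, -0.0], [0.0, -0.0, -1.0]]
force: [0.9, 0.2, -0.5]
finger_gap: 0.1
gripper_force: 0.0
```

Emit:
move_arm --pt "0 -0.8 0 0 0 0 0" --pt "0 0 0 0 0 0 0" --pt "0 0 0 0 0 0 0"

```text
t: 43.07
ee_pos: [665.5, -120.3, 304.1]
orientation: [[-0.999, 0.04, -0.0], [0.04, 0.999, 0.0], [0.0, 0.0, -1.0]]
force: [0.1, 0.2, -0.6]
finger_gap: 0.7
gripper_force: 0.0
```

```bash
python3 go.py 665.7 -116 262 3.107
```

```text
t 43.07 p [ 665.5 -120.3  304.1] F [ 0.1  0.2 -0.6] gap 0.7 q [-0.22  0.24  1.54  0.    1.36 -1.75]
 turn [ 0.   -0.   -0.04]  shift [-0.001  0.107  1.052]
```

Emit:
move_arm --pt "0 0.08 0.5 0 0 0 0" --pt "0 0 0.25 0 0 0 0" --pt "0 0 0.15 0 0 0 0" --pt "0 0 0.15 0 0 0 0" --pt "0 0 0.14 0 0 0 0" --pt "0 0 0 0 0 0 0" --pt "0 0 0 0 0 0 0"

```text
t: 43.65
ee_pos: [666.9, -113.5, 262.0]
orientation: [[-0.999, 0.034, 0.004], [0.034, 0.999, -0.0], [-0.004, 0.0, -1.0]]
force: [-6.5, 2.3, 16.0]
finger_gap: 0.2
gripper_force: 8.8
```

Emit:
move_arm --pt "0 0 -0.5 0 0 0 0" --pt "0 0 -0.9 0 0 0 0" --pt "0 0 -1 0 0 0 0" --pt "0 0 -1 0 0 0 0" --pt "0.5 0 -0.5 0 0 0 0" --pt "1 0 0 0 0 0 0" --pt "1 0 0 0 0 0 0" --pt "0 0 0 0 0 0 0"

```text
t: 44.32
ee_pos: [560.1, -109.8, 412.8]
orientation: [[-0.999, 0.035, -0.004], [0.035, 0.999, 0.0], [0.004, 0.0, -1.0]]
force: [0.7, -0.3, -0.6]
finger_gap: -0.0
gripper_force: 0.0
```

Run:
```python
from h import *
im,X=cams.capture("scene");cv2.imwrite("pics/s9.png",im)
for n in("side",):
    im,X=cams.capture(n);X=cloud(n,X).reshape(-1,3)
    q=(X[:,:2]-[641.5,11.5])@np.array([[.9994,.035],[-.035,.9994]])
    for z0,z1 in((70,100),(100,130),(130,160),(160,200)):
        m=(X[:,2]>z0)&(X[:,2]<z1)&(abs(q[:,0]+20)<30)&(abs(q[:,1])<165);print(n,z0,m.sum(),np.median(q[m,0]))
```

```text
side 70 366 -19.752086652654352
side 100 419 -20.624014028047192
side 130 406 -20.963418096268292
side 160 759 -20.620298127051402
```

View pics/s9.png

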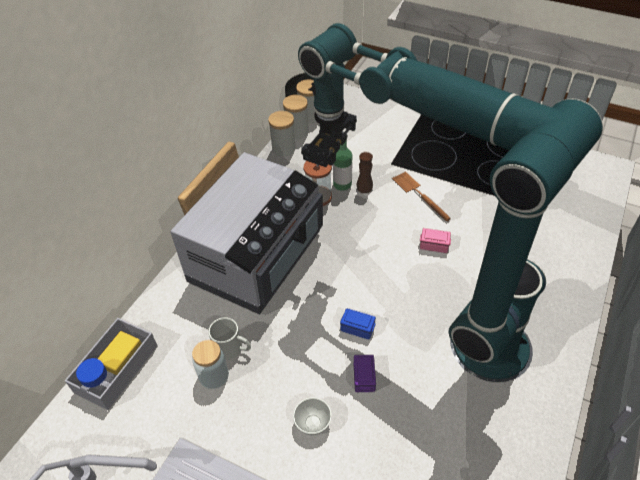

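Picture: door shut, the three dishes gone from the counter, everything else in place. The door reads about 1 mm off its shut position at the top, so I give the grip a light push.

```bash
python3 go.py 558 14 245 3.107
```

```text
t 44.42 p [ 565.  -110.4  413.2] F [-0.6 -0.4 -0.7] gap 0.3 q [-0.24  0.02  1.59  0.    1.53 -1.77]
 turn [-0.    0.01 -0.  ]  shift [0.283 3.103 4.204]
```

Emit:
move_arm --pt "0.28 0.8 0 0 0 0 0" --pt "0 0.8 0 0 0 0 0" --pt "0 0.8 0 0 0 0 0" --pt "0 0.7 0.6 0 0 0 0" --pt "0 0 1 0 0 0 0" --pt "0 0 1 0 0 0 0" --pt "0 0 1 0 0 0 0" --pt "0 0 0.6 0 0 0 0"

```text
t: 45.08
ee_pos: [558.6, 14.3, 239.7]
orientation: [[-0.999, 0.034, -0.005], [0.034, 0.999, 0.0], [0.005, 0.0, -1.0]]
force: [-0.2, 0.5, -0.8]
finger_gap: 0.4
gripper_force: 0.0
```

Emit:
move_arm --pt "0 0 0 0 0 0 0" --pt "0 0 0 0 0 0 0" --pt "-0.2 0 0 0 0 0 0" --pt "-0.2 0 0 0 0 0 0" --pt "0 0 0 0 0 0 0" --pt "0 0 0 0 0 0 0"

```text
t: 45.58
ee_pos: [576.6, 12.7, 247.6]
orientation: [[-0.999, 0.036, 0.001], [0.036, 0.999, 0.0], [-0.001, 0.0, -1.0]]
force: [-4.0, 0.6, 2.0]
finger_gap: 0.4
gripper_force: 2.6
```

Emit:
move_arm --pt "-0.1 0 0 0 0 0 0" --pt "-0.1 0 0 0 0 0 0" --pt "0 0 0 0 0 0 0"

```text
t: 45.83
ee_pos: [577.0, 12.8, 247.6]
orientation: [[-0.999, 0.035, -0.017], [0.035, 0.999, 0.001], [0.017, 0.0, -1.0]]
force: [-31.5, 1.0, 18.1]
finger_gap: 0.5
gripper_force: 15.8
```

Emit:
move_arm --pt "0.3 0 0 0 0 0 0" --pt "0.7 0 0 0 0 0 0" --pt "0.7 0 -0.5 0 0 0 0" --pt "0 0 -1 0 0 0 0" --pt "0 0 -1 0 0 0 0" --pt "0 0 -1 0 0 0 0" --pt "0 0 0 0 0 0 0" --pt "0 0 0 0 0 0 0"

```text
t: 46.5
ee_pos: [518.4, 14.6, 391.4]
orientation: [[-0.999, 0.036, 0.012], [0.036, 0.999, -0.0], [-0.012, 0.0, -1.0]]
force: [0.4, 0.0, -0.1]
finger_gap: 0.1
gripper_force: 0.0
```

Run:
```python
from h import *
im,X=cams.capture("side");X=cloud("side",X).reshape(-1,3)
q=(X[:,:2]-[641.5,11.5])@np.array([[.9994,.035],[-.035,.9994]])
for z0,z1 in((70,100),(130,160),(160,200)):
    m=(X[:,2]>z0)&(X[:,2]<z1)&(abs(q[:,0]+20)<30)&(abs(q[:,1])<165);print(z0,m.sum(),np.median(q[m,0]))
print(monitor.get_obs()["ee_pos"]); print(env.sign_off())
```

```text
70 401 -19.58336412404673
130 423 -19.857280803347916
160 777 -19.193527603353683
[517.2    14.672 388.204]
the job is handed in; nothing more can be done
None
```

The job is handed in: all three terracotta dishes are upright on the rack with the door shut, and bake, temperature, timer and start were pressed in that order. The door stood about 1 mm short of shut at its top edge during the key presses, so I pushed it fully home afterwards.

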